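# Clip the sprung pattern roller into its cleaning stand

### The job

Take the wooden pattern roller from its plywood cradle and mount it in the cleaning stand: press its sprung pin against the red back plate to shorten it, bring it down between the two end cups, and ease it back so that the spring puts the brass pin fully home in the round brass cup, then let go. Press gently (the stand takes no more than about 25 N; the height of its cups has to be felt), and leave the jar and the mug where they are.

Things in the scene. Friction and masses are not known exactly. Their poses are not given: they have to be found in the camera images.
- roller_mid (a point): Centre of the loose wooden pattern roller (about 0.33 kg), 40 mm diameter, 100 mm long; its axis is y, level, 60 mm above the table in the cradle. At -y a fixed brass pin (12 mm diameter), its tip 84 mm from the centre; at +y (red collar) a sprung steel pin (12 mm), its tip 100 mm from the centre. Grip round the middle: the middle 60 mm is clear of the cradle's V blocks.
- plunger (a joint): How far the roller's sprung pin is pushed in, m: 0 = free, 0.024 = hard stop. The spring pushes back with 2 N at 0 and 0.35 N more for each mm, so about 10 N at the stop; beyond that the force rises steeply. A damper adds 0.04 N per mm/s. About 0.008 when the roller is mounted.
- stand: Fixed cleaning stand, grey base 120 (x) by 236 (y) mm; origin under its centre; takes at most 25 N (all its contacts with the roller added up). Both end cups lie on one cup line along y over the origin, on a height adjuster clamped anywhere from 80 to 116 mm above the table, both cups alike; this height is not measured, feel it. The mounted roller is centred over the origin, sprung pin to the red plate (+y).
- plate_foot (a point): Point on the table under the inner face of the stand's upright red back plate (92 mm along +y from the stand's origin; axes as the stand's). The plate is 66 mm wide and rises 75 mm above the cup line, so to 155 mm or more above the table. The sprung pin is pressed against it and slid down it; it is slippery (friction about 0.15), as is the aluminium cup; the brass cup is not.
- open_cup_foot (a point): Point on the table under the aluminium cup, open at the top, that carries the sprung pin: 14 mm deep, in front of the red plate, from 78 to 92 mm along +y from the stand's origin. A slot 16 mm wide, its floor 7 mm below the cup line (a pin on it has its axis 1 mm below the line); from 4 mm above the line the mouth flares, to about 32 mm wide at 12 mm above.
- brass_cup_foot (a point): Point on the table under the bottom of the round brass cup (84 mm along -y from the stand's origin). The cup opens towards the plate; its rim is 9 mm nearer the plate; inside it tapers from 18 mm across at the rim to 15 at the bottom; outside 27. The plate behind it ends 14 mm above the cup line. To pass its rim on the way down the sprung pin must be pressed in 17 mm or more.
- cradle: Fixed plywood cradle, 90 mm by 150 mm, with two V blocks 86 mm apart along its y axis that hold the roller; origin at the centre of its underside.
- glaze_jar: small loose glass jar with a blue lid, 44 mm across and 55 mm tall, standing on the table between or near the stand and the cradle; a bystander, to be left alone; origin at the centre of its underside
- mug: blue mug with a handle, 80 mm across and 90 mm tall, at the far side; a bystander; origin under its centre
There are look-alikes about, which are no part of the job. There is more than one size of the cradle; the one meant has the size given above.

How it is judged (in metres and radians):
On the way, in this order (a step that is already met when the one before it is completed fails the run):
1. the roller is lifted clear of its cradle (height (world z) of roller_mid above 0.085 m and contact force between roller and cradle below 0.05 N), for 0.1 s.
2. the roller is in the stand with its sprung pin pressed in more than 12 mm (value of joint plunger above 0.012 m and horizontal distance between roller_mid and stand below 0.035 m and contact force between roller and stand above 0.5 N), for 0.1 s.
At the end, for the whole second after the job is handed in: The roller rests level between the end cups, released: its centre within 5 mm across and 4 mm along of the stand's centre, 74 to 120 mm above the table, axis within 0.04 rad of the stand's y axis, the sprung pin pressed in 4.5 to 11.5 mm, so that the brass pin is home in the brass cup (x of roller_mid in the frame of stand between -0.005 and 0.005 m and y of roller_mid in the frame of stand between -0.004 and 0.004 m and z of roller_mid in the frame of stand between 0.074 and 0.12 m and angle between the y axis of roller_mid and the y axis of stand, either way round below 0.04 rad and value of joint plunger between 0.0045 and 0.0115 m and linear speed of roller below 0.01 m/s); the robot touches nothing.
It fails at once if the roller presses on the stand with more than 25 N, all contacts added up (contact force between roller and stand above 25 N).
It fails at once if the robot itself presses on the stand with more than 25 N (contact force between any of the arm, the fingers and stand above 25 N).
It fails at once if the jar or the mug is moved more than 30 mm (distance of any of glaze_jar, mug from where it was at the start of the episode above 0.03 m).
It also fails if it takes over 56 s, if anything falls off the work surface, if the arm or the gripper's body presses on something with over 40 N, if the wrist force passes 120 N, or if a joint passes its speed limit or range.

### The arm

A 6-joint arm with a two-finger parallel gripper is mounted at the origin on the work surface. World frame = base frame: x ahead of the robot, y to its left, z up, the work surface at z = 0. Lengths are in mm, angles in rad, forces in N, time in s.
With the tool pointing down it reaches from about 300 to 825 mm from the base axis. Payload 5.4 kg.
Tool frame: the origin (TCP) lies midway between the tips of the shut fingers; the grasp point (between the pads) lies behind it (pinch_z is the z of the grasp point in the tool frame, in mm); z points along the fingers, y is the line along which they close (so a half turn about z gives the same grasp; the last joint's range is limited). The gripper opens to 92 mm and grips with 3 to 60 N. Pads are 20 mm wide; open, the fingers measure 128 mm over their backs; the gripper's body (75 mm by 189 mm) begins 69 mm behind the grasp point.
Start: joints at [-1.367, 0.158, 1.597, -0, 1.386, -0.21], TCP at [231.178, -526.462, 191.601] pointing down, gripper open.
Joint ranges: [-2.91, 2.91], [-0.94, 2.29], [0.18, 2.7], [-1.29, 4.43], [0.17, 2.64], [-3, 3]. Speed limits (rad/s): [2.57, 2.57, 3.14, 3.14, 3.14, 3.14].

### API

Orientations are given as a unit quaternion [w, x, y, z].
In Python, from plant import observe, grab_frame, calibration, job_done, pinch_z gives the robot as it stands.
- The arm moves only by the tool apply_moves, never from a script. Its argument "deltas" is a list of rows, each an object of numbers: "dx", "dy", "dz": the shift along the tool's x, y, z in m; "spin": the turn about the tool's z in rad; "jaw": the finger opening in m, from 0 to 0.0919. A call has 1 to 20 rows; each row is the pose to reach, as a shift and turn from the pose commanded when the call began, along the tool's axes at that moment; what a row does not reach only later rows make up. A row lasts 1/10 s, in which the tool goes at most 50 mm and 8.59 degrees, less where a joint would pass 70% of its speed; a pose out of reach is approached as far as the arm can. A call with a gripper value outside its range is refused whole. The fingers move at their own pace and stop on an object; "squeeze" is the grip in N (left out, the last holds). Time passes only in rows, so rows that repeat a pose let the fingers close. It gives the time, the measured TCP pose, the force, the opening and the grip force at its end, in the units of the state.
- observe(): the state, without advancing time (a new reading comes with each control period).
- grab_frame(name): name is "side" or "top" or "wrist"; returns (picture, depth): 480x640x3 uint8, red, green, blue; 480x640 float32, mm along the optical axis (not along the pixel's ray), 0 where there is no reading.
- calibration(name): a dict with "camera_matrix" (3x3 intrinsics, pixels), "T" (4x4, takes a point from camera to world coordinates). Camera axes: x right, y down, z forward; pixel columns grow to the right and rows downward; lengths in mm; the calibration is good to about 2 mm. The wrist camera is an equidistant fisheye: a pixel r from the principal point sees the ray r / f radians off the axis. A picture is of the moment at which its call begins: read the wrist's pose just before it. calibration takes no time and is no camera call; for the wrist camera it gives the pose at the moment of the call.
- job_done(): hands the job in; it is judged then, once.
The state is a dict: "clock": time; "qpos": joint angles; "qvel": joint speeds; "joint_efforts": joint torques, N m; "tool_pos": TCP position; "tool_rot": TCP orientation; "force": force on the tool from outside, world axes, zero at the start; "ft_torque": the same for the moment, N m; "grip_width": finger opening in mm; "finger_force": force on a finger pad.
Only numpy, scipy, OpenCV 4.12 (cv2) and the standard library are available. Lean on these libraries where they do the work, as an engineer would, in place of code of your own. Each camera call takes 0.05 s, during which the arm holds its last target. There are 200 camera calls.

## Working session

There is one attempt and no reset: what is moved stays moved. The work goes in short steps, Python scripts to look and compute and a tool call to move; the robot and the scene stay as the last step left them, time stands still between calls to the robot, and variables do not carry over. Pictures are saved under pics/ and viewed, at most 10 in all, crops included, and the job is handed in when it is done.

Besides the shell and the picture viewer there is one more tool, called after "Emit:" as name(argument=value, ...), one argument or row to a line, values as JSON. apply_moves: Moves the arm, as the interface text tells. Its arguments: {"type":"object","properties":{"deltas":{"type":"array","items":{"type":"object","properties":{"dx":{"type":"number"},"dy":{"type":"number"},"dz":{"type":"number"},"spin":{"type":"number"},"jaw":{"type":"number"}}}},"squeeze":{"type":"number"}},"required":["deltas"]}

```bash
ls; mkdir -p pics; python3 - <<'E'
from plant import *
import cv2,numpy as np
print(observe(), pinch_z)
for n in("side","top"):
    p,d=grab_frame(n); cv2.imwrite(f"pics/{n}0.png",p[:,:,::-1]); np.save(f"pics/{n}0.npy",d); c=calibration(n); print(n,np.round(c["camera_matrix"],1).tolist(),np.round(c["T"],3).tolist())
E
```

```text
pics
{'clock': 0.0, 'qpos': array([-1.36709986e+00,  1.59068834e-01,  1.59822446e+00, -2.64868530e-06,
        1.38618408e+00, -2.10105285e-01]), 'qvel': array([-0.00195496, -0.00122315,  0.00033898,  0.00048042,  0.00105732,
       -0.00080149]), 'joint_efforts': array([-5.99501273e-04, -3.85570228e+01, -3.22111738e+01,  7.01789930e-02,
        3.78232752e-02, -1.47503679e-04]), 'tool_pos': array([ 231.04286992, -525.81283566,  190.6117399 ]), 'tool_rot': array([-9.42357082e-04,  9.78671775e-01,  2.05428014e-01,  1.71809001e-06]), 'force': array([-0.01293601,  0.06285041,  1.04029755]), 'ft_torque': array([-0.01417093, -0.00135563,  0.02430073]), 'finger_force': 0.0, 'grip_width': 92.03653344208637} -18.700000000000003
side [[510.1, 0.0, 310.6], [0.0, 510.1, 238.7], [0.0, 0.0, 1.0]] [[-0.853, -0.388, 0.35, 263.959], [-0.522, 0.652, -0.55, 443.962], [-0.015, -0.652, -0.758, 719.7], [0.0, 0.0, 0.0, 1.0]]
top [[515.6, 0.0, 321.1], [0.0, 515.6, 231.3], [0.0, 0.0, 1.0]] [[0.026, -0.995, 0.094, 454.419], [-0.999, -0.028, -0.018, 9.368], [0.021, -0.094, -0.995, 1235.645], [0.0, 0.0, 0.0, 1.0]]
```

View pics/top0.png

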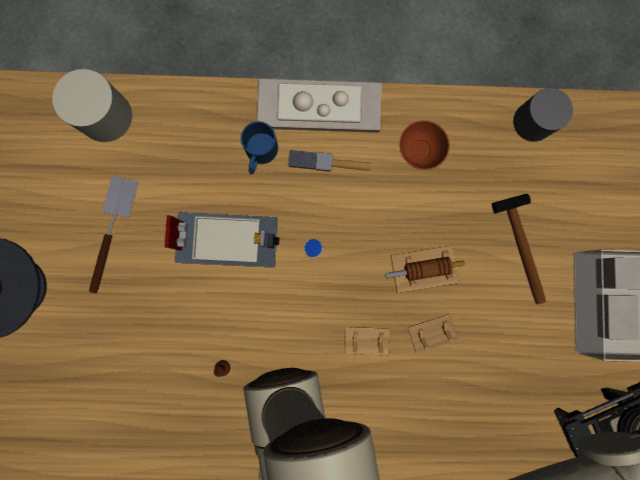

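View pics/side0.png

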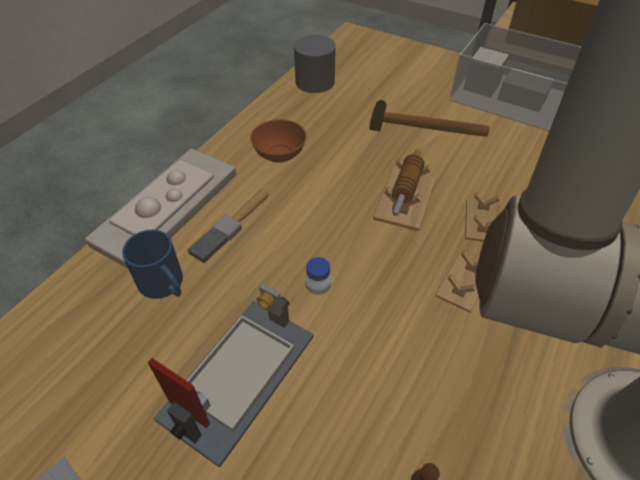

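The top view shows these candidates:
- Cradle holding the roller at (425,270). It is the large one.
- Smaller empty look-alike cradles at (368,341) and (433,332).
- Stand at (227,240), with its red plate at (172,232) and brass cup at (262,240).
- Jar at (313,248) and mug at (259,143).

I choose the cradle at (425,270), since it carries the roller, and check it in one close crop.

```bash
cat > h.py <<'E'
import numpy as np,cv2
from plant import *
def ray(n,u,v,c=None):
    c=c or calibration(n);K=np.array(c["camera_matrix"]);T=np.array(c["T"])
    if n=="wrist":
        a=np.array([(u-K[0,2])/K[0,0],(v-K[1,2])/K[1,1]]);r=np.hypot(*a)
        d=np.array([*(a/max(r,1e-9)*np.sin(r)),np.cos(r)])
    else: d=np.linalg.inv(K)@[u,v,1]
    return T[:3,3],T[:3,:3]@d
def at_z(n,u,v,z,c=None):
    o,d=ray(n,u,v,c);return o+d*(z-o[2])/d[2]
def tri(*obs):
    A=np.zeros((3,3));b=np.zeros(3)
    for o,d in obs:
        d=d/np.linalg.norm(d);P=np.eye(3)-np.outer(d,d);A+=P;b+=P@o
    x=np.linalg.solve(A,b)
    return x,[np.linalg.norm((np.eye(3)-np.outer(d,d)/(d@d))@(x-o)) for o,d in obs]
E
python3 - <<'E'
import cv2,numpy as np
t=cv2.imread("pics/top0.png");s=cv2.imread("pics/side0.png")
def c(i,x,y,w,h): return cv2.resize(i[y:y+h,x:x+w],(400,300),interpolation=cv2.INTER_CUBIC)
cv2.imwrite("pics/m.png",np.vstack([np.hstack([c(t,380,235,100,75),c(t,155,190,133,100)]),np.hstack([c(s,350,140,120,90),c(s,140,270,200,150)])]))
E
```

```text
(no output)
```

View pics/m.png

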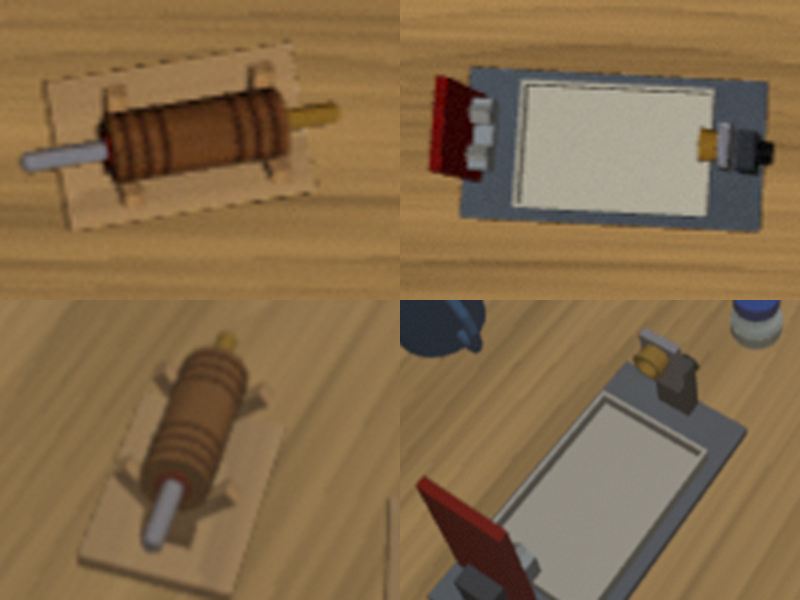

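```bash
python3 - <<'E'
from h import *
np.set_printoptions(precision=1,suppress=True)
S=tri(ray("top",385.5,275.5),ray("side",395.6,213.5));B=tri(ray("top",464.5,263.3),ray("side",418.4,150.5))
print(S,B); d=S[0]-B[0];print(np.linalg.norm(d),np.degrees(np.arctan2(-d[0],d[1])),"mid",B[0]+d*84/184)
for u,v in((45,85),(292,43),(318,190),(70,230)): print(at_z("top",380+u/4,235+v/4,12))
print("base")
P=[at_z("top",155+u/3,190+v/3,8) for u,v in((72,67),(367,83),(360,231),(61,217))];P=np.array(P);print(P,P.mean(0))
a=(P[0]+P[3]-P[1]-P[2]);print(np.degrees(np.arctan2(-a[0],a[1])),np.linalg.norm(a)/2)
print("rim",tri(ray("top",254.3,238.3),ray("side",265,301)))
print("jar",at_z("top",313,248,55))
# depth cloud around stand
d=np.load("pics/top0.npy")
for u,v in((255,239),(262,239),(268,239),(170,232),(166,225),(190,222),(220,240),(285,205),(425,268)):
    z=d[v,u];o,r=ray("top",u,v);print((u,v),o+r*z)
E
```

```text
(array([ 469.1, -161.3,   61.3]), [np.float64(0.21710478824284096), np.float64(0.21710478824283277)]) (array([ 503. , -341.5,   61.5]), [np.float64(1.5946353129222244), np.float64(1.5946353129223545)])
183.40817893849635 10.65182540945426 mid [ 487.5 -259.2   61.4]
[ 515.5 -181.6   12. ]
[ 544.6 -329.2   12. ]
[ 457.6 -345.    12. ]
[ 430.2 -197.5   12. ]
base
[[606.6 327.2   8. ]
 [600.6  92.5   8. ]
 [482.6  94.    8. ]
 [487.3 329.6   8. ]] [544.3 210.8   8. ]
-1.30796817743973 235.20732455042528
rim (array([541.4, 134.2, 108.2]), [np.float64(0.4641938997109304), np.float64(0.4641938997109004)])
jar [527.3   5.3  55. ]
(255, 239) [540.1 132.6 110.8]
(262, 239) [540.  116.7 117.9]
(268, 239) [543.7 107.4  74.2]
(170, 232) [545.2 301.9 169. ]
(166, 225) [559.3 310.2 171.4]
(190, 222) [583.7 298.7  13.1]
(220, 240) [542.8 225.8  13.8]
(285, 205) [633.2  75.8  -2.4]
(425, 268) [ 487.8 -247.5   79.3]
```

The crops confirm the choice: this is the large cradle, about 90 x 150 mm. The roller lies with its steel sprung pin towards +y (385.5,275.5 in top) and its brass pin at (464.5,263). The brass cup's rim is near (254,238) in the top view. Next I go above the roller.

Emit:
apply_moves(
  deltas=[
    {"dx":0.03,"dy":-0.012,"dz":0.0,"spin":-0.11,"jaw":0.09},
    {"dx":0.06,"dy":-0.025,"dz":0.0,"spin":-0.22,"jaw":0.09},
    {"dx":0.09,"dy":-0.037,"dz":0.0,"spin":-0.33,"jaw":0.09},
    {"dx":0.12,"dy":-0.05,"dz":0.0,"spin":-0.44,"jaw":0.09},
    {"dx":0.15,"dy":-0.062,"dz":0.0,"spin":-0.55,"jaw":0.09},
    {"dx":0.18,"dy":-0.075,"dz":0.0,"spin":-0.66,"jaw":0.09},
    {"dx":0.21,"dy":-0.087,"dz":0.0,"spin":-0.77,"jaw":0.09},
    {"dx":0.24,"dy":-0.1,"dz":0.0,"spin":-0.88,"jaw":0.09},
    {"dx":0.27,"dy":-0.112,"dz":0.0,"spin":-0.99,"jaw":0.09},
    {"dx":0.3,"dy":-0.125,"dz":0.01,"spin":-1.1,"jaw":0.09},
    {"dx":0.325,"dy":-0.135,"dz":0.02,"spin":-1.22,"jaw":0.09},
    {"dx":0.342,"dy":-0.1416,"dz":0.03,"spin":-1.343,"jaw":0.09},
    {"dx":0.342,"dy":-0.1416,"dz":0.03,"spin":-1.343,"jaw":0.09},
    {"dx":0.342,"dy":-0.1416,"dz":0.03,"spin":-1.343,"jaw":0.09},
    {"dx":0.342,"dy":-0.1416,"dz":0.03,"spin":-1.343,"jaw":0.09},
  ],
)

```text
clock: 1.6
tool_pos: [487.0, -260.3, 162.2]
tool_rot: [0.0, 0.64, 0.769, -0.0]
force: [-0.2, -0.5, 0.0]
grip_width: 89.5
finger_force: 0.0
```

```bash
python3 - <<'E'
from h import *
import pickle
s=observe();c=calibration("wrist");p,d=grab_frame("wrist");cv2.imwrite("pics/w1.png",p[:,:,::-1]);pickle.dump((s,c,d),open("pics/w1.pkl","wb"))
print(s["tool_pos"],s["tool_rot"],s["qpos"],s["force"])
print(np.round(c["camera_matrix"],1).tolist(),np.round(c["T"],3).tolist())
E
```

```text
[ 487.0179329  -260.32726635  162.16146278] [ 4.04960597e-04  6.39533338e-01  7.68763234e-01 -1.87989884e-04] [-7.09521705e-01  1.22871147e-01  1.69566889e+00 -3.74793027e-04
  1.32223694e+00 -8.92443646e-01] [-0.18074023 -0.51905726  0.01459986]
[[371.6, 0.0, 321.3], [0.0, 371.6, 240.5], [0.0, 0.0, 1.0]] [[0.983, 0.176, 0.044, 473.682], [0.182, -0.953, -0.242, -192.868], [-0.0, 0.246, -0.969, 355.685], [0.0, 0.0, 0.0, 1.0]]
```

View pics/w1.png

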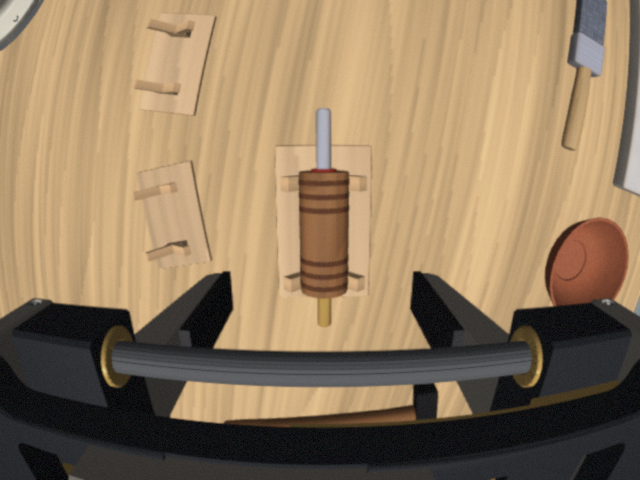

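The wrist view shows the roller square between the fingers. The steel tip is at (323,109) and the brass tip at (325,325).

```bash
python3 - <<'E'
from h import *
import pickle
np.set_printoptions(precision=1,suppress=True)
s,c,d=pickle.load(open("pics/w1.pkl","rb"))
for (u,v),t in(((323,110),(385.8,275.4)),((325,325),(464.2,263.4))):
    print(at_z("wrist",u,v,60,c),tri(ray("wrist",u,v,c),ray("top",*t)))
a=at_z("wrist",323,110,60,c);b=at_z("wrist",325,325,60,c);e=a-b
print("mid",b+e*84/184,np.linalg.norm(e),np.degrees(np.arctan2(-e[0],e[1])))
q=s["tool_rot"];print(np.degrees(2*np.arctan2(q[2],q[1])))
E
```

```text
[ 469.4 -162.6   60. ] (array([ 469.2, -162.4,   58.4]), [np.float64(0.09793367093973779), np.float64(0.09793367093967885)])
[ 504.5 -342.    60. ] (array([ 502.5, -339.7,   65.5]), [np.float64(1.506083564883256), np.float64(1.506083564883143)])
mid [ 488.5 -260.1   60. ] 182.8295393678083 11.080942617408734
100.48592946581256
```

Emit:
apply_moves(
  deltas=[
    {"dy":0.001,"dz":0.02,"jaw":0.09},
    {"dy":0.001,"dz":0.045,"jaw":0.08},
    {"dy":0.001,"dz":0.07,"jaw":0.075},
    {"dy":0.001,"dz":0.095,"jaw":0.07},
    {"dy":0.001,"dz":0.11,"jaw":0.065},
    {"dy":0.001,"dz":0.121,"jaw":0.06},
    {"dy":0.001,"dz":0.121,"jaw":0.055},
    {"dy":0.001,"dz":0.121,"jaw":0.048},
    {"dy":0.001,"dz":0.121,"jaw":0.043},
    {"dy":0.001,"dz":0.121,"jaw":0.038},
    {"dy":0.001,"dz":0.121,"jaw":0.03},
    {"dy":0.001,"dz":0.121,"jaw":0.03},
    {"dy":0.001,"dz":0.121,"jaw":0.03},
  ],
  squeeze=45,
)

```text
$.deltas[0]: bad value
```

Emit:
apply_moves(
  deltas=[
    {"dx":0,"dy":0.001,"dz":0.02,"spin":0,"jaw":0.09},
    {"dx":0,"dy":0.001,"dz":0.045,"spin":0,"jaw":0.08},
    {"dx":0,"dy":0.001,"dz":0.07,"spin":0,"jaw":0.075},
    {"dx":0,"dy":0.001,"dz":0.095,"spin":0,"jaw":0.07},
    {"dx":0,"dy":0.001,"dz":0.11,"spin":0,"jaw":0.065},
    {"dx":0,"dy":0.001,"dz":0.121,"spin":0,"jaw":0.06},
    {"dx":0,"dy":0.001,"dz":0.121,"spin":0,"jaw":0.055},
    {"dx":0,"dy":0.001,"dz":0.121,"spin":0,"jaw":0.048},
    {"dx":0,"dy":0.001,"dz":0.121,"spin":0,"jaw":0.043},
    {"dx":0,"dy":0.001,"dz":0.121,"spin":0,"jaw":0.038},
    {"dx":0,"dy":0.001,"dz":0.121,"spin":0,"jaw":0.03},
    {"dx":0,"dy":0.001,"dz":0.121,"spin":0,"jaw":0.03},
    {"dx":0,"dy":0.001,"dz":0.121,"spin":0,"jaw":0.03},
  ],
  squeeze=45,
)

```text
clock: 2.95
tool_pos: [489.0, -259.8, 41.7]
tool_rot: [0.001, 0.638, 0.77, -0.0]
force: [-1.0, 0.6, 6.5]
grip_width: 36.2
finger_force: 44.5
```

Emit:
apply_moves(
  deltas=[
    {"dx":0,"dy":0,"dz":-0.002,"spin":0,"jaw":0.03},
    {"dx":0,"dy":0,"dz":-0.007,"spin":0,"jaw":0.03},
    {"dx":0,"dy":0,"dz":-0.015,"spin":0,"jaw":0.03},
    {"dx":0,"dy":0,"dz":-0.03,"spin":0,"jaw":0.03},
    {"dx":0,"dy":0,"dz":-0.05,"spin":0,"jaw":0.03},
    {"dx":0,"dy":0,"dz":-0.07,"spin":0,"jaw":0.03},
    {"dx":0,"dy":0,"dz":-0.09,"spin":0,"jaw":0.03},
    {"dx":0,"dy":0,"dz":-0.11,"spin":0,"jaw":0.03},
    {"dx":0,"dy":0,"dz":-0.125,"spin":0,"jaw":0.03},
    {"dx":0,"dy":0,"dz":-0.13,"spin":0,"jaw":0.03},
    {"dx":0,"dy":0,"dz":-0.13,"spin":0,"jaw":0.03},
    {"dx":0,"dy":0,"dz":-0.13,"spin":0,"jaw":0.03},
  ],
)

```text
clock: 4.15
tool_pos: [487.8, -258.7, 169.7]
tool_rot: [-0.001, 0.638, 0.77, 0.0]
force: [0.3, 0.8, -3.6]
grip_width: 36.7
finger_force: 43.4
```

```bash
python3 - <<'E'
from h import *
import pickle
s=observe();c=calibration("wrist");p,d=grab_frame("wrist");cv2.imwrite("pics/w2.png",p[:,:,::-1]);pickle.dump((s,c,d),open("pics/w2.pkl","wb"))
print(s["tool_pos"],s["tool_rot"],s["force"],s["ft_torque"])
p,d=grab_frame("side");cv2.imwrite("pics/s2.png",p[:,:,::-1])
p,d=grab_frame("top");cv2.imwrite("pics/t2.png",p[:,:,::-1])
a=cv2.imread("pics/w2.png")[60:360,120:520];b=cv2.imread("pics/s2.png")[60:210,330:530]
t=cv2.imread("pics/t2.png")[210:310,360:493]
s0=cv2.imread("pics/top0.png")
f=lambda i:cv2.resize(i,(400,300),interpolation=cv2.INTER_CUBIC)
cv2.imwrite("pics/m2.png",np.vstack([np.hstack([a,f(b)]),np.hstack([f(t),f(cv2.imread("pics/side0.png")[345:465,140:300])])]))
E
```

```text
[ 487.84434809 -258.70059258  169.66449884] [-8.41053617e-04  6.38389363e-01  7.69713137e-01  3.49650627e-06] [ 0.25813119  0.80646941 -3.5902412 ] [-0.01127206 -0.13320724 -0.00027149]
```

View pics/m2.png

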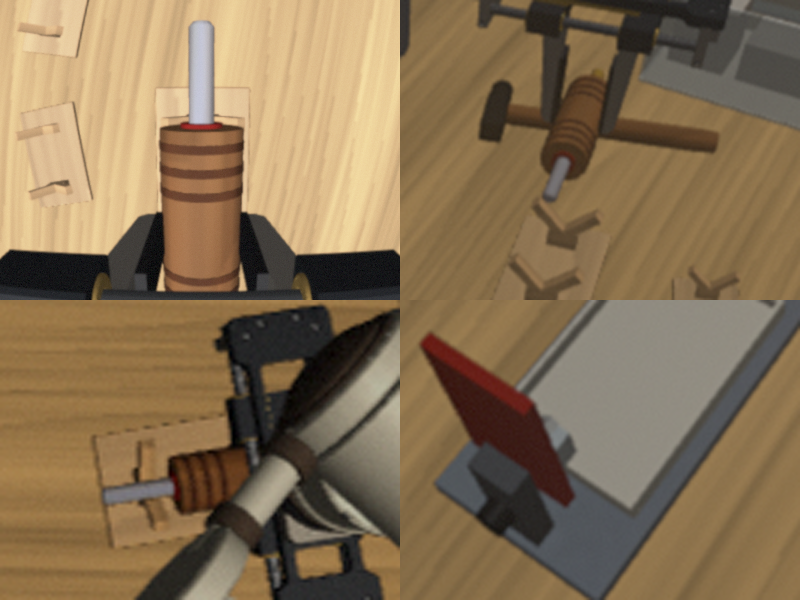

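The roller is held level. The steel tip is at wrist (321,82), side (405.5,157.5) and top (395,275). The cradle is empty below it.

```bash
python3 - <<'E'
from h import *
import pickle
np.set_printoptions(precision=1,suppress=True)
s,c,d=pickle.load(open("pics/w2.pkl","rb"));tp=s["tool_pos"]
q=s["tool_rot"];th=2*np.arctan2(q[2],q[1]);x=np.array([np.cos(th),np.sin(th),0]);y=np.array([np.sin(th),-np.cos(th),0])
print(np.degrees(th))
R=[ray("wrist",321,82,c),ray("side",405.5,157.5),ray("top",395,275)]
for o in (R,R[:2],R[::2],R[1:]):
    X,e=tri(*o);v=X-tp;print(X,e,"tool x,y,up",v@x,v@y,v[2])
a=at_z("wrist",321,81.5,188.5,c)-tp;print("w only",a@x,a@y)
# near end of collar, top of body end: depth based
for u,v in((321,88),(321,120),(321,192),(321,205),(321,230),(290,192),(350,192)):
    o,r=ray("wrist",u,v,c);z=d[v,u];cosb=(np.array(c["T"])[:3,2]@r);P=o+r/cosb*z-tp;print((u,v),z,P@x,P@y,P[2])
E
```

```text
100.65632049313736
[ 468.4 -161.3  190.4] [np.float64(0.546833419163286), np.float64(0.48123504401501477), np.float64(0.6911895156435013)] tool x,y,up 99.34079707163129 -1.0967332902886622 20.783649852389004
[ 468.1 -160.8  190.5] [np.float64(0.3114563928709624), np.float64(0.31145639287073895)] tool x,y,up 99.82046524068903 -1.2658366484648678 20.885068214511932
[ 468.7 -161.3  193.8] [np.float64(0.09907269408560913), np.float64(0.09907269408551463)] tool x,y,up 99.25968518277209 -0.8505393489420892 24.149669453992573
[ 468.5 -162.1  189.4] [np.float64(0.28470952995617843), np.float64(0.2847095299561644)] tool x,y,up 98.4817321011518 -1.1057847852232354 19.735358140394737
w only 100.47669774144447 -0.9612827115310577
(321, 88) 158.05759 96.53043659358872 -0.9514967103338321 23.62916517510277
(321, 120) 160.28897 81.54745994827898 -0.9528603026280503 25.090908287481113
(321, 192) 155.59128 50.24750755150759 -0.9358108610450429 37.79422057249349
(321, 205) 156.04501 44.83200501061331 -0.9361671125951077 38.686295860678484
(321, 230) 159.11092 33.94561796991823 -0.9422276426616748 38.258915282799336
(290, 192) 161.03053 49.66837796184971 -14.489749648877222 32.35335233604272
(350, 192) 158.83342 49.90737129949847 11.546156862694215 34.51671876886061
```

Emit:
apply_moves(
  deltas=[
    {"dx":0.01,"dy":0.004,"dz":-0.01,"spin":0,"jaw":0.03},
    {"dx":0.03,"dy":0.011,"dz":-0.025,"spin":0.02,"jaw":0.03},
    {"dx":0.055,"dy":0.021,"dz":-0.04,"spin":0.04,"jaw":0.03},
    {"dx":0.085,"dy":0.032,"dz":-0.05,"spin":0.06,"jaw":0.03},
    {"dx":0.115,"dy":0.043,"dz":-0.06,"spin":0.08,"jaw":0.03},
    {"dx":0.145,"dy":0.055,"dz":-0.06,"spin":0.1,"jaw":0.03},
    {"dx":0.175,"dy":0.066,"dz":-0.06,"spin":0.12,"jaw":0.03},
    {"dx":0.205,"dy":0.077,"dz":-0.06,"spin":0.14,"jaw":0.03},
    {"dx":0.235,"dy":0.089,"dz":-0.06,"spin":0.16,"jaw":0.03},
    {"dx":0.265,"dy":0.1,"dz":-0.06,"spin":0.18,"jaw":0.03},
    {"dx":0.285,"dy":0.107,"dz":-0.06,"spin":0.2,"jaw":0.03},
    {"dx":0.297,"dy":0.112,"dz":-0.06,"spin":0.209,"jaw":0.03},
    {"dx":0.303,"dy":0.114,"dz":-0.06,"spin":0.209,"jaw":0.03},
    {"dx":0.303,"dy":0.114,"dz":-0.06,"spin":0.209,"jaw":0.03},
    {"dx":0.303,"dy":0.114,"dz":-0.06,"spin":0.209,"jaw":0.03},
    {"dx":0.303,"dy":0.114,"dz":-0.06,"spin":0.209,"jaw":0.03},
  ],
)

```text
clock: 5.9
tool_pos: [544.3, 59.1, 230.7]
tool_rot: [0.0, 0.715, 0.699, -0.0]
force: [-0.0, -1.1, -2.9]
grip_width: 36.8
finger_force: 43.4
```

```bash
python3 - <<'E'
from h import *
import pickle
s=observe();c=calibration("wrist");p,d=grab_frame("wrist");cv2.imwrite("pics/w3.png",p[:,:,::-1]);pickle.dump((s,c,d),open("pics/w3.pkl","wb"))
print(s["tool_pos"],s["tool_rot"],s["force"],s["qpos"])
E
```

```text
[544.28233105  59.07820381 230.66980938] [ 4.10832236e-05  7.15480234e-01  6.98632967e-01 -1.03931839e-04] [-0.00506344 -1.12921449 -2.88263478] [-1.12535710e-01  6.24997428e-02  1.62374713e+00 -2.14398897e-04
  1.45541361e+00 -8.86848233e-02]
```

View pics/w3.png

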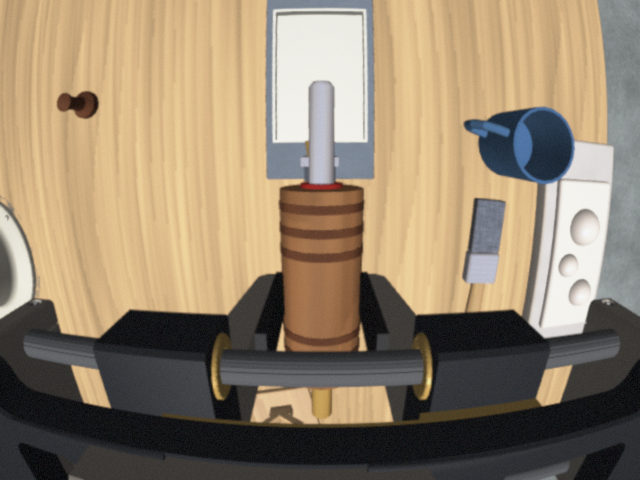

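The wrist view shows the roller axis (u≈321) in line with the stand: base edges u=267 to 374 (mid 320.5), near edge v=178, brass cup's grey support (302–338,160). Next I compute the stand's position.

```bash
python3 - <<'E'
from h import *
import pickle
np.set_printoptions(precision=1,suppress=True)
s,c,d=pickle.load(open("pics/w3.pkl","rb"));tp=s["tool_pos"]
def dep(u,v):
    o,r=ray("wrist",u,v,c);cb=np.array(c["T"])[:3,2]@r;return o+r/cb*d[v,u]
for p in((270,172),(371,172),(320,120),(300,130),(320,174),(306,161),(336,161),(307,147),(280,60)):print(p,dep(*p))
for z in(12,14):print("corners",z,[at_z("wrist",u,v,z,c) for u,v in((267,178),(374,178),(268.5,20),(373,20))])
P=np.array([at_z("top",155+u/3,190+v/3,13) for u,v in((72,67),(367,83),(360,231),(61,217))]);print(P,P.mean(0))
print(tri(ray("wrist",267,178,c),ray("top",155+360/3,190+231/3)),tri(ray("wrist",374,178,c),ray("top",155+367/3,190+83/3)))
D=np.load("pics/top0.npy")
for v in(222,230,238):
  print([ (u,*np.round((lambda o,r:o+r*D[v,u])(*ray("top",u,v)),0)) for u in range(164,186,3)])
E
```

```text
(270, 172) [487.5 103.3  13.2]
(371, 172) [599.5 100.6  12.7]
(320, 120) [544.8 140.5 254.8]
(300, 130) [522.3 148.6  15. ]
(320, 174) [544.2 115.9 255.5]
(306, 161) [532.1 117.4 114.3]
(336, 161) [556.9 116.8 114.4]
(307, 147) [545.2 127.5 424.3]
(280, 60) [502.3 228.6  15.4]
corners 12 [array([483.6,  96.7,  12. ]), array([602.9,  93.8,  12. ]), array([489.5, 279.1,  12. ]), array([606.4, 276.2,  12. ])]
corners 14 [array([483.9,  96.8,  14. ]), array([602.6,  93.9,  14. ]), array([489.8, 278.4,  14. ]), array([606.1, 275.5,  14. ])]
[[606.  325.9  13. ]
 [600.   92.2  13. ]
 [482.5  93.7  13. ]
 [487.2 328.3  13. ]] [543.9 210.   13. ]
(array([482.3,  95.2,  -0.1]), [np.float64(0.7857456677734618), np.float64(0.7857456677734385)]) (array([602.5,  93. ,   4.6]), [np.float64(1.4739215901422889), np.float64(1.4739215901425438)])
[(164, np.float64(584.0), np.float64(365.0), np.float64(-3.0)), (167, np.float64(565.0), np.float64(308.0), np.float64(175.0)), (170, np.float64(565.0), np.float64(301.0), np.float64(176.0)), (173, np.float64(568.0), np.float64(302.0), np.float64(152.0)), (17
[... 571 characters left out ...]
179, np.float64(556.0), np.float64(300.0), np.float64(105.0)), (182, np.float64(556.0), np.float64(294.0), np.float64(104.0)), (185, np.float64(556.0), np.float64(287.0), np.float64(105.0))]
[(164, np.float64(545.0), np.float64(361.0), np.float64(2.0)), (167, np.float64(532.0), np.float64(306.0), np.float64(174.0)), (170, np.float64(533.0), np.float64(302.0), np.float64(167.0)), (173, np.float64(535.0), np.float64(301.0), np.float64(146.0)), (176, np.float64(537.0), np.float64(302.0), np.float64(121.0)), (179, np.float64(538.0), np.float64(299.0), np.float64(105.0)), (182, np.float64(538.0), np.float64(293.0), np.float64(105.0)), (185, np.float64(539.0), np.float64(290.0), np.float64(91.0))]
```

The plate's inner face is at y≈301, so the stand origin is near (545,210). The cup line looks like about 95–101. I go above it with the roller axis at about 140.

Emit:
apply_moves(
  deltas=[
    {"dx":0.01,"dy":0,"dz":0,"spin":0,"jaw":0.03},
    {"dx":0.03,"dy":0,"dz":0,"spin":0,"jaw":0.03},
    {"dx":0.055,"dy":0,"dz":0,"spin":0,"jaw":0.03},
    {"dx":0.08,"dy":-0.001,"dz":0.0,"spin":0,"jaw":0.03},
    {"dx":0.105,"dy":-0.002,"dz":0.0,"spin":0,"jaw":0.03},
    {"dx":0.125,"dy":-0.002,"dz":0.01,"spin":0,"jaw":0.03},
    {"dx":0.136,"dy":-0.002,"dz":0.03,"spin":0,"jaw":0.03},
    {"dx":0.136,"dy":-0.002,"dz":0.05,"spin":0,"jaw":0.03},
    {"dx":0.136,"dy":-0.002,"dz":0.07,"spin":0,"jaw":0.03},
    {"dx":0.136,"dy":-0.002,"dz":0.09,"spin":0,"jaw":0.03},
    {"dx":0.136,"dy":-0.002,"dz":0.102,"spin":0,"jaw":0.03},
    {"dx":0.136,"dy":-0.002,"dz":0.108,"spin":0,"jaw":0.03},
    {"dx":0.136,"dy":-0.002,"dz":0.108,"spin":0,"jaw":0.03},
    {"dx":0.136,"dy":-0.002,"dz":0.108,"spin":0,"jaw":0.03},
    {"dx":0.136,"dy":-0.002,"dz":0.108,"spin":0,"jaw":0.03},
  ],
)

```text
clock: 7.45
tool_pos: [546.4, 195.9, 123.9]
tool_rot: [0.001, 0.715, 0.699, 0.001]
force: [0.8, 0.7, -2.3]
grip_width: 36.2
finger_force: 43.4
```

```bash
python3 - <<'E'
from h import *
import pickle
s=observe();c=calibration("wrist");p,d=grab_frame("wrist");p=p[:,:,::-1];cv2.imwrite("pics/w4.png",p);pickle.dump((s,c,d),open("pics/w4.pkl","wb"))
q,_=grab_frame("side");q=q[:,:,::-1];cv2.imwrite("pics/s4.png",q)
print(s["tool_pos"],s["tool_rot"],s["force"])
f=lambda i:cv2.resize(i,(400,600),interpolation=cv2.INTER_CUBIC)
cv2.imwrite("pics/m4.png",np.hstack([cv2.resize(p[20:320,220:420],(400,600),interpolation=cv2.INTER_CUBIC),f(q[225:465,150:310])]))
E
```

```text
[546.39723051 195.88634054 123.89108234] [6.54669279e-04 7.15221933e-01 6.98896504e-01 9.13463557e-04] [ 0.79116923  0.71412308 -2.25159164]
```

View pics/m4.png

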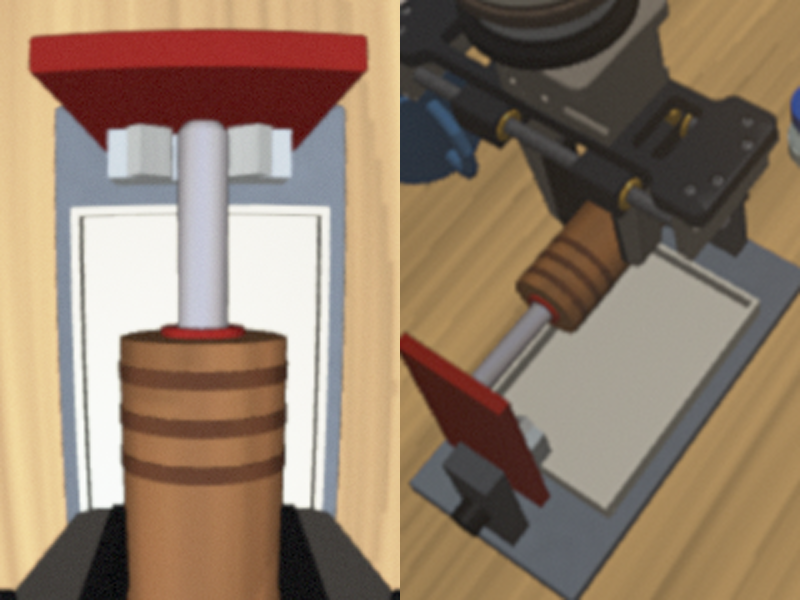

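The open cup is centred at crop u≈199.5 and the pin at u≈203, so the roller is about 1 mm too far in +x. I correct by 1 mm and press towards the plate in small steps.

Emit:
apply_moves(
  deltas=[
    {"dx":0.001,"dy":-0.001,"dz":0,"spin":0,"jaw":0.03},
    {"dx":0.002,"dy":-0.001,"dz":0,"spin":0,"jaw":0.03},
    {"dx":0.002,"dy":-0.001,"dz":0,"spin":0,"jaw":0.03},
    {"dx":0.002,"dy":-0.001,"dz":0,"spin":0,"jaw":0.03},
    {"dx":0.002,"dy":-0.001,"dz":0,"spin":0,"jaw":0.03},
  ],
)

```text
clock: 8.05
tool_pos: [544.5, 197.8, 122.6]
tool_rot: [-0.0, 0.715, 0.699, -0.0]
force: [0.1, 0.0, -2.9]
grip_width: 36.6
finger_force: 43.4
```

Emit:
apply_moves(
  deltas=[
    {"dx":0.002,"dy":0,"dz":0,"spin":0,"jaw":0.03},
    {"dx":0.004,"dy":0,"dz":0,"spin":0,"jaw":0.03},
    {"dx":0.006,"dy":0,"dz":0,"spin":0,"jaw":0.03},
    {"dx":0.008,"dy":0,"dz":0,"spin":0,"jaw":0.03},
    {"dx":0.01,"dy":0,"dz":0,"spin":0,"jaw":0.03},
    {"dx":0.01,"dy":0,"dz":0,"spin":0,"jaw":0.03},
    {"dx":0.01,"dy":0,"dz":0,"spin":0,"jaw":0.03},
    {"dx":0.01,"dy":0,"dz":0,"spin":0,"jaw":0.03},
  ],
)

```text
clock: 8.85
tool_pos: [544.7, 207.6, 122.6]
tool_rot: [0.0, 0.715, 0.699, -0.0]
force: [0.7, -3.8, -2.0]
grip_width: 36.7
finger_force: 43.4
```

```bash
python3 -c "
from plant import *
s=observe();print(s['tool_pos'],s['force'],s['ft_torque'])"
```

```text
[544.74453915 207.59759507 122.57039199] [ 0.67540561 -3.75000896 -2.02833835] [-0.80485648 -0.01598195  0.02280611]
```

Contact was at tool y≈202.3. I press to about 20 mm (roughly 9 N).

Emit:
apply_moves(
  deltas=[
    {"dx":0.002,"dy":0,"dz":0,"spin":0,"jaw":0.03},
    {"dx":0.004,"dy":0,"dz":0,"spin":0,"jaw":0.03},
    {"dx":0.006,"dy":0,"dz":0,"spin":0,"jaw":0.03},
    {"dx":0.008,"dy":0,"dz":0,"spin":0,"jaw":0.03},
    {"dx":0.01,"dy":0,"dz":0,"spin":0,"jaw":0.03},
    {"dx":0.012,"dy":0,"dz":0,"spin":0,"jaw":0.03},
    {"dx":0.0135,"dy":0,"dz":0,"spin":0,"jaw":0.03},
    {"dx":0.0145,"dy":0,"dz":0,"spin":0,"jaw":0.03},
    {"dx":0.0145,"dy":0,"dz":0,"spin":0,"jaw":0.03},
    {"dx":0.0145,"dy":0,"dz":0,"spin":0,"jaw":0.03},
    {"dx":0.0145,"dy":0,"dz":0,"spin":0,"jaw":0.03},
  ],
)

```text
clock: 9.95
tool_pos: [545.1, 220.8, 122.5]
tool_rot: [0.001, 0.715, 0.699, -0.001]
force: [0.1, -8.9, -1.6]
grip_width: 36.6
finger_force: 43.5
```

```bash
python3 - <<'E'
from h import *
import pickle
s=observe();c=calibration("wrist");p,d=grab_frame("wrist");p=p[:,:,::-1];cv2.imwrite("pics/w5.png",p);pickle.dump((s,c,d),open("pics/w5.pkl","wb"))
print(s["tool_pos"],s["tool_rot"],s["force"],s["ft_torque"])
s=observe();print(s["tool_pos"],s["force"])
cv2.imwrite("pics/m5.png",cv2.resize(p[20:320,220:420],(400,600),interpolation=cv2.INTER_CUBIC))
E
```

```text
[545.08551884 220.75883905 122.51265585] [ 0.00084226  0.71523773  0.69887977 -0.00116445] [ 0.05001172 -8.92792047 -1.63847575] [-1.68462611 -0.05104369  0.00692758]
[545.09720492 220.73634932 122.49664191] [ 0.17072315 -9.33118751 -1.0344454 ]
```

View pics/m5.png

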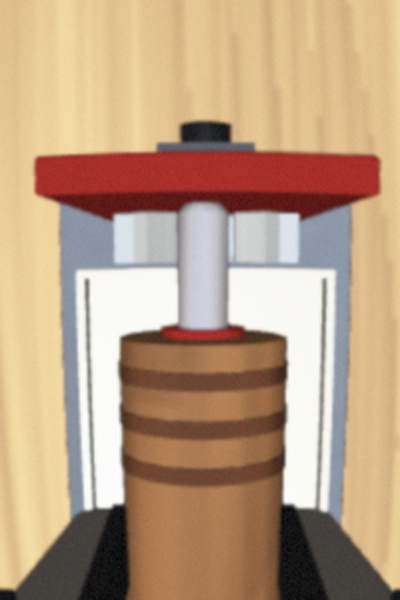

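The pin is at u≈203 and the open cup at u≈206, so I shift +0.6 mm in x and press 1 mm more. Then I slide down the plate.

Emit:
apply_moves(
  deltas=[
    {"dx":0.001,"dy":0.0006,"dz":0.0,"spin":0,"jaw":0.03},
    {"dx":0.001,"dy":0.0006,"dz":0.002,"spin":0,"jaw":0.03},
    {"dx":0.001,"dy":0.0006,"dz":0.004,"spin":0,"jaw":0.03},
    {"dx":0.001,"dy":0.0006,"dz":0.006,"spin":0,"jaw":0.03},
    {"dx":0.001,"dy":0.0006,"dz":0.008,"spin":0,"jaw":0.03},
    {"dx":0.001,"dy":0.0006,"dz":0.01,"spin":0,"jaw":0.03},
    {"dx":0.001,"dy":0.0006,"dz":0.012,"spin":0,"jaw":0.03},
    {"dx":0.001,"dy":0.0006,"dz":0.012,"spin":0,"jaw":0.03},
    {"dx":0.001,"dy":0.0006,"dz":0.012,"spin":0,"jaw":0.03},
  ],
)

```text
clock: 10.9
tool_pos: [546.2, 221.7, 111.0]
tool_rot: [0.001, 0.715, 0.699, -0.001]
force: [-0.5, -10.3, -0.5]
grip_width: 36.5
finger_force: 44.0
```

Emit:
apply_moves(
  deltas=[
    {"dx":0,"dy":0,"dz":0.002,"spin":0,"jaw":0.03},
    {"dx":0,"dy":0,"dz":0.004,"spin":0,"jaw":0.03},
    {"dx":0,"dy":0,"dz":0.006,"spin":0,"jaw":0.03},
    {"dx":0,"dy":0,"dz":0.008,"spin":0,"jaw":0.03},
    {"dx":0,"dy":0,"dz":0.008,"spin":0,"jaw":0.03},
    {"dx":0,"dy":0,"dz":0.008,"spin":0,"jaw":0.03},
  ],
)

```text
clock: 11.5
tool_pos: [546.3, 221.8, 103.1]
tool_rot: [0.001, 0.715, 0.699, -0.001]
force: [0.1, -8.9, 0.3]
grip_width: 36.2
finger_force: 44.0
```

Emit:
apply_moves(
  deltas=[
    {"dx":0,"dy":0,"dz":0.001,"spin":0,"jaw":0.03},
    {"dx":0,"dy":0,"dz":0.002,"spin":0,"jaw":0.03},
    {"dx":0,"dy":0,"dz":0.002,"spin":0,"jaw":0.03},
    {"dx":0,"dy":0,"dz":0.002,"spin":0,"jaw":0.03},
  ],
)

```text
clock: 11.9
tool_pos: [546.3, 221.8, 101.2]
tool_rot: [0.001, 0.715, 0.699, -0.001]
force: [0.1, -9.5, -0.8]
grip_width: 36.9
finger_force: 44.1
```

```bash
python3 -c "
from plant import *
s=observe();print(s['tool_pos'],s['force'],s['ft_torque'])"
```

```text
[546.32685362 221.75675175 101.15339035] [ 0.10247038 -9.45859732 -0.81000143] [-1.56093899 -0.0996773  -0.01702208]
```

Emit:
apply_moves(
  deltas=[
    {"dx":0,"dy":0,"dz":0.001,"spin":0,"jaw":0.03},
    {"dx":0,"dy":0,"dz":0.002,"spin":0,"jaw":0.03},
    {"dx":0,"dy":0,"dz":0.002,"spin":0,"jaw":0.03},
    {"dx":0,"dy":0,"dz":0.002,"spin":0,"jaw":0.03},
  ],
)

```text
clock: 12.3
tool_pos: [546.4, 221.8, 99.2]
tool_rot: [0.001, 0.715, 0.699, -0.001]
force: [-0.3, -10.6, 0.6]
grip_width: 35.9
finger_force: 44.1
```

Emit:
apply_moves(
  deltas=[
    {"dx":0,"dy":0,"dz":0.001,"spin":0,"jaw":0.03},
    {"dx":0,"dy":0,"dz":0.002,"spin":0,"jaw":0.03},
    {"dx":0,"dy":0,"dz":0.002,"spin":0,"jaw":0.03},
    {"dx":0,"dy":0,"dz":0.002,"spin":0,"jaw":0.03},
  ],
)

```text
clock: 12.7
tool_pos: [546.4, 221.8, 97.2]
tool_rot: [0.001, 0.715, 0.699, -0.001]
force: [-0.5, -9.2, -0.0]
grip_width: 36.0
finger_force: 44.1
```

```bash
python3 -c "
from plant import *
for i in range(3):
  s=observe();print(s['tool_pos'],s['force'],s['ft_torque'])"
```

```text
[546.36877532 221.78534545  97.16949843] [-0.47751954 -9.21579054 -0.03735735] [-1.59979273  0.00462889  0.01829505]
[546.36877532 221.78534545  97.16949843] [-0.47751954 -9.21579054 -0.03735735] [-1.59979273  0.00462889  0.01829505]
[546.36877532 221.78534545  97.16949843] [-0.47751954 -9.21579054 -0.03735735] [-1.59979273  0.00462889  0.01829505]
```

Emit:
apply_moves(
  deltas=[
    {"dx":0,"dy":0,"dz":0.001,"spin":0,"jaw":0.03},
    {"dx":0,"dy":0,"dz":0.002,"spin":0,"jaw":0.03},
    {"dx":0,"dy":0,"dz":0.0025,"spin":0,"jaw":0.03},
    {"dx":0,"dy":0,"dz":0.0025,"spin":0,"jaw":0.03},
    {"dx":0,"dy":0,"dz":0.0025,"spin":0,"jaw":0.03},
  ],
)

```text
clock: 13.2
tool_pos: [546.4, 221.8, 94.7]
tool_rot: [0.001, 0.715, 0.699, -0.001]
force: [-0.3, -9.4, 0.5]
grip_width: 36.2
finger_force: 44.1
```

Emit:
apply_moves(
  deltas=[
    {"dx":0,"dy":0,"dz":0.001,"spin":0,"jaw":0.03},
    {"dx":0,"dy":0,"dz":0.002,"spin":0,"jaw":0.03},
    {"dx":0,"dy":0,"dz":0.0025,"spin":0,"jaw":0.03},
    {"dx":0,"dy":0,"dz":0.0025,"spin":0,"jaw":0.03},
    {"dx":0,"dy":0,"dz":0.0025,"spin":0,"jaw":0.03},
  ],
)

```text
clock: 13.7
tool_pos: [546.4, 221.8, 92.2]
tool_rot: [0.001, 0.715, 0.699, -0.001]
force: [0.5, -9.3, -0.5]
grip_width: 36.2
finger_force: 44.1
```

Emit:
apply_moves(
  deltas=[
    {"dx":0,"dy":0,"dz":0.001,"spin":0,"jaw":0.03},
    {"dx":0,"dy":0,"dz":0.002,"spin":0,"jaw":0.03},
    {"dx":0,"dy":0,"dz":0.0025,"spin":0,"jaw":0.03},
    {"dx":0,"dy":0,"dz":0.0025,"spin":0,"jaw":0.03},
    {"dx":0,"dy":0,"dz":0.0025,"spin":0,"jaw":0.03},
  ],
)

```text
clock: 14.2
tool_pos: [546.3, 221.8, 89.7]
tool_rot: [0.001, 0.715, 0.699, -0.001]
force: [0.2, -9.0, 0.3]
grip_width: 36.4
finger_force: 44.1
```

Emit:
apply_moves(
  deltas=[
    {"dx":0,"dy":0,"dz":0.001,"spin":0,"jaw":0.03},
    {"dx":0,"dy":0,"dz":0.002,"spin":0,"jaw":0.03},
    {"dx":0,"dy":0,"dz":0.002,"spin":0,"jaw":0.03},
    {"dx":0,"dy":0,"dz":0.002,"spin":0,"jaw":0.03},
  ],
)

```text
clock: 14.6
tool_pos: [546.4, 221.8, 87.7]
tool_rot: [0.001, 0.715, 0.699, -0.001]
force: [-0.1, -9.3, 0.4]
grip_width: 36.8
finger_force: 44.1
```

Emit:
apply_moves(
  deltas=[
    {"dx":0,"dy":0,"dz":0.001,"spin":0,"jaw":0.03},
    {"dx":0,"dy":0,"dz":0.0015,"spin":0,"jaw":0.03},
    {"dx":0,"dy":0,"dz":0.0015,"spin":0,"jaw":0.03},
    {"dx":0,"dy":0,"dz":0.0015,"spin":0,"jaw":0.03},
  ],
)

```text
clock: 15.0
tool_pos: [546.4, 221.8, 86.2]
tool_rot: [0.001, 0.715, 0.699, -0.001]
force: [0.7, -9.3, 1.8]
grip_width: 36.4
finger_force: 44.1
```

Emit:
apply_moves(
  deltas=[
    {"dx":0,"dy":0,"dz":0.0005,"spin":0,"jaw":0.03},
    {"dx":0,"dy":0,"dz":0.001,"spin":0,"jaw":0.03},
    {"dx":0,"dy":0,"dz":0.001,"spin":0,"jaw":0.03},
    {"dx":0,"dy":0,"dz":0.001,"spin":0,"jaw":0.03},
  ],
)

```text
clock: 15.4
tool_pos: [546.4, 221.8, 85.2]
tool_rot: [0.001, 0.715, 0.699, -0.001]
force: [-0.3, -10.1, 0.1]
grip_width: 36.4
finger_force: 44.1
```

```bash
python3 -c "
from plant import *
s=observe();print(s['tool_pos'],s['force'],s['ft_torque'])"
```

```text
[546.36553306 221.8003988   85.16697244] [ -0.26539224 -10.128221     0.07999393] [-1.57928615 -0.02330156 -0.00180684]
```

Emit:
apply_moves(
  deltas=[
    {"dx":0,"dy":0,"dz":0.001,"spin":0,"jaw":0.03},
    {"dx":0,"dy":0,"dz":0.0015,"spin":0,"jaw":0.03},
    {"dx":0,"dy":0,"dz":0.0015,"spin":0,"jaw":0.03},
    {"dx":0,"dy":0,"dz":0.0015,"spin":0,"jaw":0.03},
  ],
)

```text
clock: 15.8
tool_pos: [546.4, 221.8, 83.7]
tool_rot: [0.001, 0.715, 0.699, -0.001]
force: [-0.6, -10.5, -0.1]
grip_width: 36.8
finger_force: 44.1
```

```bash
python3 -c "
from plant import *
s=observe();print(s['tool_pos'],s['force'],s['ft_torque'])"
```

```text
[546.36453634 221.82504761  83.67643935] [ -0.57210868 -10.48020019  -0.13406308] [-1.62965992 -0.10785234 -0.0064325 ]
```

Emit:
apply_moves(
  deltas=[
    {"dx":0,"dy":0,"dz":0.001,"spin":0,"jaw":0.03},
    {"dx":0,"dy":0,"dz":0.0015,"spin":0,"jaw":0.03},
    {"dx":0,"dy":0,"dz":0.0015,"spin":0,"jaw":0.03},
    {"dx":0,"dy":0,"dz":0.0015,"spin":0,"jaw":0.03},
  ],
)

```text
clock: 16.2
tool_pos: [546.4, 221.8, 82.2]
tool_rot: [0.001, 0.715, 0.699, -0.0]
force: [-0.8, -10.0, 0.4]
grip_width: 36.8
finger_force: 44.1
```

```bash
python3 -c "
from plant import *
s=observe();print(s['tool_pos'],s['force'],s['ft_torque'])"
```

```text
[546.39847865 221.81807116  82.18711193] [ -0.83519194 -10.00159754   0.37506345] [-1.56353513 -0.0728041   0.02387763]
```

Emit:
apply_moves(
  deltas=[
    {"dx":0,"dy":0,"dz":0.001,"spin":0,"jaw":0.03},
    {"dx":0,"dy":0,"dz":0.0015,"spin":0,"jaw":0.03},
    {"dx":0,"dy":0,"dz":0.0015,"spin":0,"jaw":0.03},
    {"dx":0,"dy":0,"dz":0.0015,"spin":0,"jaw":0.03},
  ],
)

```text
clock: 16.6
tool_pos: [546.4, 221.8, 80.7]
tool_rot: [0.001, 0.715, 0.699, -0.001]
force: [0.3, -9.5, -0.5]
grip_width: 36.3
finger_force: 44.1
```

```bash
python3 -c "
from plant import *
s=observe();print(s['tool_pos'],s['force'],s['ft_torque'])"
```

```text
[546.37973262 221.81655804  80.67838154] [ 0.26985683 -9.47390482 -0.52393676] [-1.58580113 -0.08113452 -0.01462665]
```

Emit:
apply_moves(
  deltas=[
    {"dx":0,"dy":0,"dz":0.001,"spin":0,"jaw":0.03},
    {"dx":0,"dy":0,"dz":0.0015,"spin":0,"jaw":0.03},
    {"dx":0,"dy":0,"dz":0.0015,"spin":0,"jaw":0.03},
    {"dx":0,"dy":0,"dz":0.0015,"spin":0,"jaw":0.03},
  ],
)

```text
clock: 17.0
tool_pos: [546.4, 221.8, 79.2]
tool_rot: [0.001, 0.715, 0.699, -0.001]
force: [0.9, -9.9, 0.7]
grip_width: 36.6
finger_force: 44.1
```

```bash
python3 -c "
from plant import *
s=observe();print(s['tool_pos'],s['force'],s['ft_torque'])"
```

```text
[546.38742248 221.83514263  79.18589813] [ 0.9331318  -9.91087394  0.65331863] [-1.5838663  -0.07489043  0.02225142]
```

Emit:
apply_moves(
  deltas=[
    {"dx":0,"dy":0,"dz":0.001,"spin":0,"jaw":0.03},
    {"dx":0,"dy":0,"dz":0.0015,"spin":0,"jaw":0.03},
    {"dx":0,"dy":0,"dz":0.0015,"spin":0,"jaw":0.03},
    {"dx":0,"dy":0,"dz":0.0015,"spin":0,"jaw":0.03},
  ],
)

```text
clock: 17.4
tool_pos: [546.4, 221.8, 77.7]
tool_rot: [0.001, 0.715, 0.699, -0.001]
force: [0.1, -9.0, -0.1]
grip_width: 36.5
finger_force: 44.1
```

```bash
python3 -c "
from plant import *
s=observe();print(s['tool_pos'],s['force'],s['ft_torque'])"
```

```text
[546.37606334 221.82987613  77.65316743] [ 0.12266427 -9.03614972 -0.14073645] [-1.59689743 -0.02236405 -0.02964685]
```

Emit:
apply_moves(
  deltas=[
    {"dx":0,"dy":0,"dz":0.001,"spin":0,"jaw":0.03},
    {"dx":0,"dy":0,"dz":0.0015,"spin":0,"jaw":0.03},
    {"dx":0,"dy":0,"dz":0.0015,"spin":0,"jaw":0.03},
    {"dx":0,"dy":0,"dz":0.0015,"spin":0,"jaw":0.03},
  ],
)

```text
clock: 17.8
tool_pos: [546.5, 221.9, 76.4]
tool_rot: [0.001, 0.715, 0.699, -0.0]
force: [-1.3, -9.0, 0.9]
grip_width: 36.6
finger_force: 44.2
```

```bash
python3 -c "
from plant import *
s=observe();print(s['tool_pos'],s['force'],s['ft_torque'])"
```

```text
[546.50961133 221.8522426   76.37216109] [-1.2823795  -9.01413013  0.86136933] [-1.62395059e+00  1.16971570e-02  7.99560349e-04]
```

Emit:
apply_moves(
  deltas=[
    {"dx":0,"dy":0,"dz":0.0005,"spin":0,"jaw":0.03},
    {"dx":0,"dy":0,"dz":0.001,"spin":0,"jaw":0.03},
    {"dx":0,"dy":0,"dz":0.001,"spin":0,"jaw":0.03},
    {"dx":0,"dy":0,"dz":0.001,"spin":0,"jaw":0.03},
  ],
)

```text
clock: 18.2
tool_pos: [546.6, 221.9, 75.5]
tool_rot: [0.001, 0.715, 0.699, -0.0]
force: [-0.0, -9.6, 2.1]
grip_width: 36.5
finger_force: 44.4
```

```bash
python3 -c "
from plant import *
s=observe();print(s['tool_pos'],s['tool_rot'],s['force'],s['ft_torque'])"
```

```text
[546.56993013 221.88189095  75.5492611 ] [ 1.26052516e-03  7.15240535e-01  6.98877159e-01 -3.23730984e-04] [-8.06707177e-03 -9.56288785e+00  2.10686130e+00] [-1.48878328  0.03811201  0.05126959]
```

Emit:
apply_moves(
  deltas=[
    {"dx":0,"dy":0,"dz":0.0005,"spin":0,"jaw":0.03},
    {"dx":0,"dy":0,"dz":0.001,"spin":0,"jaw":0.03},
    {"dx":0,"dy":0,"dz":0.001,"spin":0,"jaw":0.03},
    {"dx":0,"dy":0,"dz":0.001,"spin":0,"jaw":0.03},
  ],
)

```text
clock: 18.6
tool_pos: [546.6, 221.9, 74.7]
tool_rot: [0.001, 0.715, 0.699, -0.0]
force: [-0.1, -9.5, 3.1]
grip_width: 36.8
finger_force: 44.5
```

```bash
python3 - <<'E'
from h import *
import pickle
s=observe();c=calibration("wrist");p,d=grab_frame("wrist");p=p[:,:,::-1];cv2.imwrite("pics/w6.png",p);pickle.dump((s,c,d),open("pics/w6.pkl","wb"))
q,_=grab_frame("side");q=q[:,:,::-1];cv2.imwrite("pics/s6.png",q)
print(s["tool_pos"],s["tool_rot"],s["force"],s["ft_torque"])
f=lambda i:cv2.resize(i,(400,600),interpolation=cv2.INTER_CUBIC)
cv2.imwrite("pics/m6.png",np.hstack([f(p[70:220,270:370]),f(q[300:450,170:270])]))
E
```

```text
[546.64563609 221.91470407  74.74125374] [ 1.29215043e-03  7.15216887e-01  6.98901333e-01 -2.49633133e-04] [-0.13941301 -9.46747389  3.06416318] [-1.58044518  0.10987926  0.03486687]
```

View pics/m6.png

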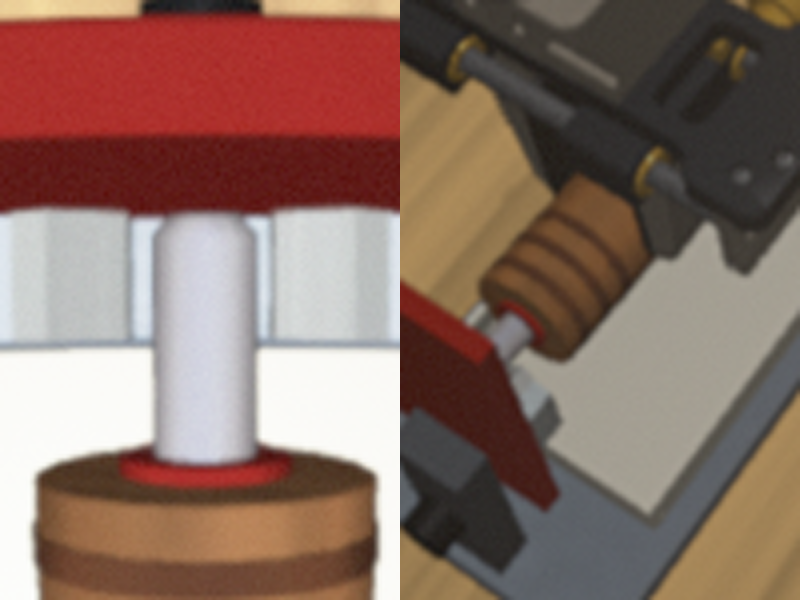

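The pin (154–255) sits inside the slot (131–271), nearly centred, with its tip on the plate. I average a few force readings to be sure what it rests on.

```bash
python3 - <<'E'
from h import *
R=[]
for i in range(12):
    grab_frame("top");s=observe();R.append([*s["force"],*s["ft_torque"],*s["tool_pos"]])
R=np.array(R);print(np.round(R.mean(0),2),np.round(R.std(0)/12**.5,2),s["clock"])
E
```

```text
[-9.1000e-01 -9.6900e+00  2.6800e+00 -1.5200e+00  8.0000e-02  5.0000e-02
  5.4665e+02  2.2191e+02  7.4740e+01] [0.1  0.11 0.11 0.01 0.   0.01 0.   0.   0.  ] 19.3
```

The steel pin is on the cup floor and the loads are small. I relax slightly and ease back towards the brass cup.

Emit:
apply_moves(
  deltas=[
    {"dx":0,"dy":-0.0004,"dz":-0.0005,"spin":0,"jaw":0.03},
    {"dx":-0.001,"dy":-0.0004,"dz":-0.0005,"spin":0,"jaw":0.03},
    {"dx":-0.002,"dy":-0.0004,"dz":-0.0005,"spin":0,"jaw":0.03},
    {"dx":-0.003,"dy":-0.0004,"dz":-0.0005,"spin":0,"jaw":0.03},
    {"dx":-0.004,"dy":-0.0004,"dz":-0.0005,"spin":0,"jaw":0.03},
    {"dx":-0.005,"dy":-0.0004,"dz":-0.0005,"spin":0,"jaw":0.03},
    {"dx":-0.005,"dy":-0.0004,"dz":-0.0005,"spin":0,"jaw":0.03},
    {"dx":-0.005,"dy":-0.0004,"dz":-0.0005,"spin":0,"jaw":0.03},
  ],
)

```text
clock: 20.1
tool_pos: [546.4, 217.9, 75.2]
tool_rot: [0.001, 0.715, 0.699, 0.001]
force: [1.0, -5.8, 1.1]
grip_width: 36.3
finger_force: 44.3
```

```bash
cat > f.py <<'E'
from h import *
R=[]
for i in range(6):
    grab_frame("top");s=observe();R.append([*s["force"],*s["ft_torque"],*s["tool_pos"]])
print(np.round(np.mean(R,0),2),s["clock"])
E
python3 f.py
```

```text
[ 1.1000e-01 -6.1600e+00  1.3600e+00 -9.1000e-01 -1.4000e-01 -2.0000e-02
  5.4636e+02  2.1795e+02  7.5230e+01] 20.4
```

Emit:
apply_moves(
  deltas=[
    {"dx":-0.001,"dy":0,"dz":0,"spin":0,"jaw":0.03},
    {"dx":-0.0015,"dy":0,"dz":0,"spin":0,"jaw":0.03},
    {"dx":-0.0015,"dy":0,"dz":0,"spin":0,"jaw":0.03},
    {"dx":-0.0015,"dy":0,"dz":0,"spin":0,"jaw":0.03},
  ],
)

```text
clock: 20.8
tool_pos: [546.3, 217.7, 75.1]
tool_rot: [0.0, 0.715, 0.699, 0.002]
force: [1.2, 0.8, 3.0]
grip_width: 36.0
finger_force: 44.4
```

```bash
python3 f.py
```

```text
[ 2.4200e+00  2.0200e+00  4.9600e+00  6.1000e-01 -5.8000e-01 -3.0000e-02
  5.4628e+02  2.1761e+02  7.5110e+01] 21.1
```

The brass tip is standing on the rim (Fy swung to +2 N), so I back off at once and look at the brass end.

Emit:
apply_moves(
  deltas=[
    {"dx":0.001,"dy":0,"dz":0,"spin":0,"jaw":0.03},
    {"dx":0.002,"dy":0,"dz":0,"spin":0,"jaw":0.03},
    {"dx":0.003,"dy":0,"dz":0,"spin":0,"jaw":0.03},
    {"dx":0.004,"dy":0,"dz":0,"spin":0,"jaw":0.03},
    {"dx":0.004,"dy":0,"dz":0,"spin":0,"jaw":0.03},
  ],
)

```text
clock: 21.6
tool_pos: [545.1, 218.1, 73.6]
tool_rot: [0.001, 0.715, 0.699, -0.002]
force: [2.3, -7.9, 2.5]
grip_width: 36.2
finger_force: 44.5
```

```bash
python3 f.py; python3 - <<'E'
from h import *
import pickle
s=observe();c=calibration("wrist");p,d=grab_frame("wrist");p=p[:,:,::-1];cv2.imwrite("pics/w7.png",p);pickle.dump((s,c,d),open("pics/w7.pkl","wb"))
q,_=grab_frame("side");q=q[:,:,::-1];cv2.imwrite("pics/s7.png",q)
t,_=grab_frame("top");t=t[:,:,::-1];cv2.imwrite("pics/t7.png",t)
print(s["tool_pos"],s["tool_rot"])
f=lambda i:cv2.resize(i,(400,300),interpolation=cv2.INTER_CUBIC)
cv2.imwrite("pics/m7.png",np.vstack([np.hstack([f(p[345:435,260:380]),f(p[90:210,240:400])]),np.hstack([f(q[230:380,150:350]),f(t[200:275,210:310])])]))
E
```

```text
[ 1.8300e+00 -8.2600e+00  2.5600e+00 -1.3000e+00 -4.8000e-01 -1.7000e-01
  5.4508e+02  2.1794e+02  7.3510e+01] 21.9
[545.07749237 217.91105339  73.49311631] [ 0.00135996  0.71527709  0.6988361  -0.00222336]
```

View pics/m7.png

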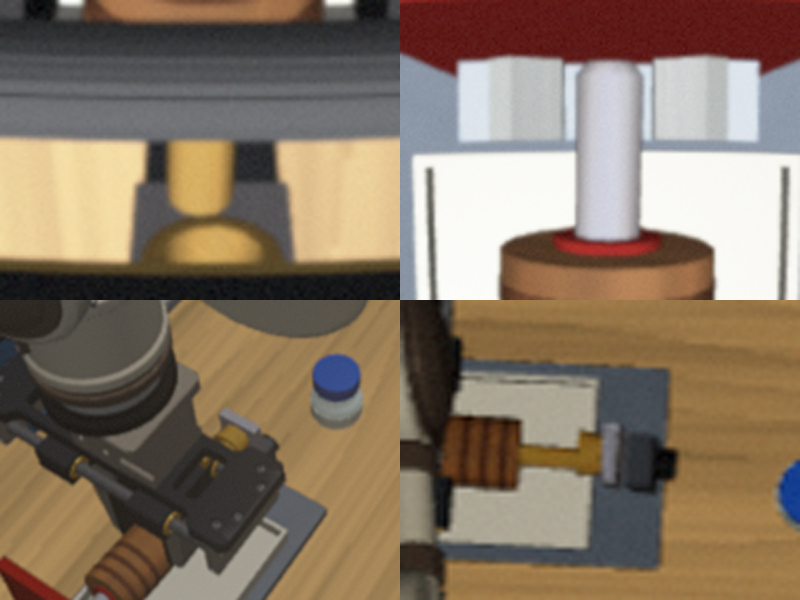

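The wrist crop shows the brass pin (u≈201 in the crop) about 2 mm towards −x of the brass cup (u≈212), while the steel pin is centred in its slot. So a small yaw error is what jams it. I use the depth images to check the tilt.

```bash
python3 - <<'E'
from h import *
import pickle
np.set_printoptions(precision=1,suppress=True,linewidth=150)
Ds=[grab_frame("top")[1] for _ in range(5)];D=np.median(Ds,0)
def P(u,v):
    o,r=ray("top",u,v);return o+r*D[v,u]
for u in range(222,264,2):
    col=[P(u,v) for v in range(230,249)];k=int(np.argmax([c[2] if c[2]<140 else 0 for c in col]));print(u,col[k],end=" ; ")
print()
s,c,_=pickle.load(open("pics/w7.pkl","rb"))
d=np.median([grab_frame("wrist")[1] for _ in range(5)],0)
def W(u,v):
    o,r=ray("wrist",u,v,c);return o+r/(np.array(c["T"])[:3,2]@r)*d[v,u]
print("brass pin");[print(v,W(320,v)) for v in range(389,421,3)]
print("cup 324");[print(v,W(325,v)) for v in range(409,423,3)]
print("steel");[print(v,W(321,v)) for v in range(118,186,8)]
print("body");[print(v,W(321,v)) for v in range(196,340,16)]
E
```

```text
222 [544.5 204.3 112.8] ; 224 [540.3 200.  111.4] ; 226 [549.3 196.2 110.6] ; 228 [542.9 191.7 109.9] ; 230 [542.9 187.2 110.5] ; 232 [536.6 182.7 109.8] ; 234 [547.7 179.  108.4] ; 236 [539.  174.1 109.4] ; 238 [537.  169.9 108.2] ; 240 [555.4 167.4 100. ] ; 242 [542.8 163.2  94. ] ; 244 [540.8 159.   92.2] ; 246 [540.7 154.2  94.7] ; 248 [540.9 149.9  94.1] ; 250 [539.  145.7  91.6] ; 252 [541.4 141.4  91.5] ; 254 [539.9 134.6 112. ] ; 256 [544.4 130.4 112.7] ; 258 [538.  125.9 111.5] ; 260 [544.6 121.7 112.3] ; 262 [540.1 116.9 115.9] ; 
brass pin
389 [542.  153.8  91.8]
392 [541.9 151.2  91.4]
395 [541.8 149.1  91.6]
398 [541.8 146.7  91.4]
401 [541.7 143.6  90.5]
404 [541.6 141.4  90.8]
407 [541.6 139.1  90.9]
410 [541.5 134.7  88.6]
413 [541.5 134.6  91.3]
416 [541.4 132.5  91.8]
419 [541.4 130.5  92.4]
cup 324
409 [544.5 134.6  87.7]
412 [544.5 134.7  90.6]
415 [544.5 132.8  91.3]
418 [544.4 131.   92.1]
421 [544.4 128.4  92.1]
steel
118 [546.  299.8 104.7]
126 [546.  296.3 105.1]
134 [545.9 292.8 104.9]
142 [545.8 289.3 104.2]
150 [545.7 285.8 104.6]
158 [545.6 282.3 103.2]
166 [545.5 278.8 103.5]
174 [545.5 275.3 103.9]
182 [545.4 271.7 103.6]
body
196 [545.3 267.1 115.1]
212 [545.1 260.7 116.9]
228 [545.  253.6 115. ]
244 [544.8 246.6 115. ]
260 [544.6 239.2 113.9]
276 [544.4 231.7 113.4]
292 [544.3 223.8 112.6]
308 [544.1 215.4 111.5]
324 [543.8 206.6 110.5]
```

The depth shows the roller pitched about 5° in the grip (steel end up), so the cup line is about 99.7 and I had pressed too low. The plan is:
- Clear the rim and lift.
- Level the roller by resting the brass pin on the flat support top.
- Re-insert without touching the floor.

Emit:
apply_moves(
  deltas=[
    {"dx":0.001,"dy":0,"dz":0,"spin":0,"jaw":0.03},
    {"dx":0.002,"dy":0,"dz":0,"spin":0,"jaw":0.03},
    {"dx":0.003,"dy":0,"dz":0,"spin":0,"jaw":0.03},
    {"dx":0.0035,"dy":0,"dz":0,"spin":0,"jaw":0.03},
    {"dx":0.0035,"dy":0,"dz":0,"spin":0,"jaw":0.03},
  ],
)

```text
clock: 23.05
tool_pos: [545.2, 221.1, 73.5]
tool_rot: [0.002, 0.715, 0.699, -0.002]
force: [1.8, -9.8, 3.7]
grip_width: 36.3
finger_force: 44.6
```

Emit:
apply_moves(
  deltas=[
    {"dx":0.0005,"dy":0,"dz":-0.001,"spin":0,"jaw":0.03},
    {"dx":0.0005,"dy":0,"dz":-0.002,"spin":0,"jaw":0.03},
    {"dx":0.0005,"dy":0,"dz":-0.003,"spin":0,"jaw":0.03},
    {"dx":0.0005,"dy":0,"dz":-0.004,"spin":0,"jaw":0.03},
    {"dx":0.0005,"dy":0,"dz":-0.004,"spin":0,"jaw":0.03},
  ],
)

```text
clock: 23.55
tool_pos: [544.8, 221.4, 77.0]
tool_rot: [0.001, 0.715, 0.699, -0.003]
force: [1.5, -8.9, 0.3]
grip_width: 36.3
finger_force: 44.0
```

```bash
python3 f.py
```

```text
[ 2.8200e+00 -9.3600e+00  9.0000e-02 -1.5600e+00 -5.5000e-01 -1.8000e-01
  5.4471e+02  2.2139e+02  7.6820e+01] 23.85
```

Emit:
apply_moves(
  deltas=[
    {"dx":0,"dy":0.0005,"dz":-0.002,"spin":0,"jaw":0.03},
    {"dx":0,"dy":0.001,"dz":-0.005,"spin":0,"jaw":0.03},
    {"dx":0,"dy":0.001,"dz":-0.01,"spin":0,"jaw":0.03},
    {"dx":0,"dy":0.001,"dz":-0.016,"spin":0,"jaw":0.03},
    {"dx":0,"dy":0.001,"dz":-0.024,"spin":0,"jaw":0.03},
    {"dx":0,"dy":0.001,"dz":-0.032,"spin":0,"jaw":0.03},
    {"dx":0,"dy":0.001,"dz":-0.04,"spin":0,"jaw":0.03},
    {"dx":0,"dy":0.001,"dz":-0.046,"spin":0,"jaw":0.03},
    {"dx":0,"dy":0.001,"dz":-0.05,"spin":0,"jaw":0.03},
    {"dx":0,"dy":0.001,"dz":-0.05,"spin":0,"jaw":0.03},
  ],
)

```text
clock: 24.85
tool_pos: [543.4, 220.9, 125.1]
tool_rot: [0.0, 0.715, 0.699, -0.006]
force: [-0.0, -9.0, -5.4]
grip_width: 36.3
finger_force: 43.4
```

Emit:
apply_moves(
  deltas=[
    {"dx":-0.003,"dy":0.0,"dz":0,"spin":0,"jaw":0.03},
    {"dx":-0.007,"dy":0.0,"dz":0,"spin":0,"jaw":0.03},
    {"dx":-0.012,"dy":0.0,"dz":0,"spin":0,"jaw":0.03},
    {"dx":-0.017,"dy":0.0,"dz":0,"spin":0,"jaw":0.03},
    {"dx":-0.022,"dy":0.0,"dz":0,"spin":0,"jaw":0.03},
    {"dx":-0.027,"dy":0.0,"dz":0,"spin":0,"jaw":0.03},
    {"dx":-0.031,"dy":0.0,"dz":0,"spin":0,"jaw":0.03},
    {"dx":-0.031,"dy":0.0,"dz":0,"spin":0,"jaw":0.03},
    {"dx":-0.031,"dy":0.0,"dz":0,"spin":0,"jaw":0.03},
    {"dx":-0.031,"dy":0.0,"dz":0,"spin":0,"jaw":0.03},
  ],
)

```text
clock: 25.85
tool_pos: [545.7, 194.0, 128.2]
tool_rot: [-0.0, 0.715, 0.699, 0.0]
force: [0.5, 0.0, -2.3]
grip_width: 36.2
finger_force: 43.3
```

```bash
cat > g.py <<'E'
from h import *
np.set_printoptions(precision=1,suppress=True,linewidth=150)
s=observe();c=calibration("wrist");d=np.median([grab_frame("wrist")[1] for _ in range(3)],0)
p,_=grab_frame("wrist");s=observe()
import time;cv2.imwrite(f"pics/g{s['clock']:.2f}.png",p[:,:,::-1])
def W(u,v):
    o,r=ray("wrist",u,v,c);return o+r/(np.array(c["T"])[:3,2]@r)*d[v,u]
def fit(v0,v1,u):
    Q=np.array([W(u,v) for v in range(v0,v1,2)]);k=np.polyfit(Q[:,1],Q[:,2],1);return Q[:,1].min(),Q[:,1].max(),k[0],np.polyval(k,Q[:,1].mean()),Q[:,1].mean()
print("body",np.round(fit(200,330,321),3));print("steel",np.round(fit(120,184,321),3));print("brass",np.round(fit(390,406,320),3))
print(s["clock"],s["tool_pos"],np.round(s["tool_rot"],4),s["force"],s["ft_torque"],np.round(s["qpos"],4))
E
python3 g.py
```

```text
body [181.3 240.9   0.  167.  212.2]
steel [247.3 275.4   0.  153.6 261.3]
brass [122.9 132.9   0.  151.7 128.1]
26.05 [545.6 193.9 128.1] [-0.   0.7  0.7  0. ] [ 0.1 -0.6 -3.7] [-0.  -0.1  0. ] [0.1 0.2 1.7 0.  1.3 0.2]
```

The roller has come back to within about 0.8° of level, since the tilt was mostly elastic. I grip harder and start lower so that it slides less on the plate, then press again.

Emit:
apply_moves(
  deltas=[
    {"dx":0,"dy":0.0003,"dz":0.004,"spin":-0.004,"jaw":0.03},
    {"dx":0,"dy":0.0003,"dz":0.009,"spin":-0.004,"jaw":0.03},
    {"dx":0,"dy":0.0003,"dz":0.014,"spin":-0.004,"jaw":0.03},
    {"dx":0,"dy":0.0003,"dz":0.018,"spin":-0.004,"jaw":0.03},
    {"dx":0,"dy":0.0003,"dz":0.019,"spin":-0.004,"jaw":0.03},
    {"dx":0,"dy":0.0003,"dz":0.019,"spin":-0.004,"jaw":0.03},
    {"dx":0.003,"dy":0.0003,"dz":0.019,"spin":-0.004,"jaw":0.03},
    {"dx":0.006,"dy":0.0003,"dz":0.019,"spin":-0.004,"jaw":0.03},
    {"dx":0.009,"dy":0.0003,"dz":0.019,"spin":-0.004,"jaw":0.03},
    {"dx":0.012,"dy":0.0003,"dz":0.019,"spin":-0.004,"jaw":0.03},
    {"dx":0.015,"dy":0.0003,"dz":0.019,"spin":-0.004,"jaw":0.03},
    {"dx":0.018,"dy":0.0003,"dz":0.019,"spin":-0.004,"jaw":0.03},
    {"dx":0.021,"dy":0.0003,"dz":0.019,"spin":-0.004,"jaw":0.03},
    {"dx":0.024,"dy":0.0003,"dz":0.019,"spin":-0.004,"jaw":0.03},
    {"dx":0.026,"dy":0.0003,"dz":0.019,"spin":-0.004,"jaw":0.03},
    {"dx":0.028,"dy":0.0003,"dz":0.019,"spin":-0.004,"jaw":0.03},
    {"dx":0.028,"dy":0.0003,"dz":0.019,"spin":-0.004,"jaw":0.03},
    {"dx":0.028,"dy":0.0003,"dz":0.019,"spin":-0.004,"jaw":0.03},
  ],
  squeeze=60,
)

```text
clock: 27.85
tool_pos: [546.7, 220.0, 109.1]
tool_rot: [0.001, 0.714, 0.7, -0.001]
force: [0.6, -8.3, -2.0]
grip_width: 36.1
finger_force: 58.2
```

```bash
sed -i 's/np.set_printoptions(precision=1/np.set_printoptions(precision=4/' g.py; cat >> g.py <<'E'
h=cv2.cvtColor(p,cv2.COLOR_RGB2HSV);g=p.astype(int)
def runs(m):
    e=np.flatnonzero(np.diff(np.r_[0,m.astype(int),0]));return [(int(a),int(b)) for a,b in zip(e[::2],e[1::2]) if b-a>3]
for v in(392,396,400,404,412,416,420): print("brassrow",v,runs((h[v,270:375,1]>110)&(g[v,270:375,2]<g[v,270:375,0]*.6)))
E
python3 g.py
```

```text
body [207.256 266.986   0.022 148.014 238.287]
steel [273.339 301.496  -0.004 134.606 287.365]
brass [148.222 159.091   0.063 132.125 153.574]
28.05 [546.7305 219.902  109.0901] [ 0.0012  0.7138  0.7003 -0.0013] [-0.281  -8.5996 -1.9513] [-1.6161 -0.0686 -0.0261] [ 0.1796  0.2701  1.6353 -0.0036  1.2371  0.1999]
brassrow 392 [(32, 69)]
brassrow 396 [(32, 68)]
brassrow 400 [(34, 67)]
brassrow 404 [(34, 66)]
brassrow 412 [(40, 61)]
brassrow 416 [(49, 54)]
brassrow 420 []
```

Emit:
apply_moves(
  deltas=[
    {"dx":0.001,"dy":-0.0004,"dz":0.0,"spin":0,"jaw":0.03},
    {"dx":0.0015,"dy":-0.0004,"dz":0.002,"spin":0,"jaw":0.03},
    {"dx":0.0015,"dy":-0.0004,"dz":0.004,"spin":0,"jaw":0.03},
    {"dx":0.0015,"dy":-0.0004,"dz":0.006,"spin":0,"jaw":0.03},
    {"dx":0.0015,"dy":-0.0004,"dz":0.008,"spin":0,"jaw":0.03},
    {"dx":0.0015,"dy":-0.0004,"dz":0.01,"spin":0,"jaw":0.03},
    {"dx":0.0015,"dy":-0.0004,"dz":0.012,"spin":0,"jaw":0.03},
    {"dx":0.0015,"dy":-0.0004,"dz":0.014,"spin":0,"jaw":0.03},
    {"dx":0.0015,"dy":-0.0004,"dz":0.016,"spin":0,"jaw":0.03},
    {"dx":0.0015,"dy":-0.0004,"dz":0.018,"spin":0,"jaw":0.03},
    {"dx":0.0015,"dy":-0.0004,"dz":0.018,"spin":0,"jaw":0.03},
  ],
)

```text
clock: 29.15
tool_pos: [546.7, 221.3, 91.3]
tool_rot: [0.001, 0.714, 0.7, -0.001]
force: [0.7, -9.1, -0.9]
grip_width: 35.9
finger_force: 58.7
```

```bash
python3 g.py
```

```text
body [208.507 268.658   0.056 131.017 239.853]
steel [274.891 301.779   0.098 119.502 288.731]
brass [147.762 159.169   0.053 112.151 153.208]
29.35 [546.7669 221.3681  91.5301] [ 0.0014  0.7138  0.7003 -0.001 ] [-0.4871 -8.4919 -0.3123] [-1.5437 -0.0917 -0.025 ] [ 0.1821  0.2906  1.6474 -0.0038  1.2036  0.2026]
brassrow 392 [(41, 61)]
brassrow 396 [(41, 61)]
brassrow 400 [(37, 64)]
brassrow 404 [(33, 68)]
brassrow 412 [(31, 70)]
brassrow 416 [(32, 69)]
brassrow 420 [(33, 68)]
```

Emit:
apply_moves(
  deltas=[
    {"dx":0,"dy":0,"dz":0.003,"spin":0,"jaw":0.03},
    {"dx":0,"dy":0,"dz":0.006,"spin":0,"jaw":0.03},
    {"dx":0,"dy":0,"dz":0.009,"spin":0,"jaw":0.03},
    {"dx":0,"dy":0,"dz":0.012,"spin":0,"jaw":0.03},
    {"dx":0,"dy":0,"dz":0.014,"spin":0,"jaw":0.03},
    {"dx":0,"dy":0,"dz":0.014,"spin":0,"jaw":0.03},
    {"dx":0,"dy":0,"dz":0.012,"spin":0,"jaw":0.03},
    {"dx":0,"dy":0,"dz":0.011,"spin":0,"jaw":0.03},
    {"dx":0,"dy":0,"dz":0.011,"spin":0,"jaw":0.03},
  ],
)

```text
clock: 30.25
tool_pos: [546.6, 221.3, 80.3]
tool_rot: [0.001, 0.714, 0.7, -0.001]
force: [0.9, -9.3, -1.9]
grip_width: 35.9
finger_force: 58.0
```

```bash
python3 g.py
```

```text
body [208.676 268.36    0.019 119.154 239.628]
steel [274.68  301.931   0.07  106.275 288.694]
brass [149.62  160.163   0.041 103.686 155.207]
30.45 [546.5329 221.2973  80.1375] [ 0.0013  0.7138  0.7003 -0.0013] [ 0.6176 -8.9415 -2.1676] [-1.7011 -0.1287 -0.0244] [ 0.1821  0.3041  1.6552 -0.0038  1.1829  0.2027]
brassrow 392 [(40, 61)]
brassrow 396 [(40, 61)]
brassrow 400 [(41, 61)]
brassrow 404 [(41, 61)]
brassrow 412 [(35, 66)]
brassrow 416 [(32, 70)]
brassrow 420 [(31, 71)]
```

Tilt is now down to 0.019. The brass tip axis is at about 97.5 and the cup line at about 99.5, so I raise 2 mm more.

Emit:
apply_moves(
  deltas=[
    {"dx":0,"dy":0,"dz":-0.001,"spin":0,"jaw":0.03},
    {"dx":0,"dy":0,"dz":-0.0018,"spin":0,"jaw":0.03},
    {"dx":0,"dy":0,"dz":-0.0018,"spin":0,"jaw":0.03},
    {"dx":0,"dy":0,"dz":-0.0018,"spin":0,"jaw":0.03},
  ],
)

```text
clock: 30.85
tool_pos: [546.4, 221.2, 81.7]
tool_rot: [0.001, 0.714, 0.7, -0.001]
force: [1.1, -9.6, -3.1]
grip_width: 36.2
finger_force: 57.9
```

```bash
python3 g.py
```

```text
body [208.521 268.202  -0.004 120.357 239.506]
steel [274.523 301.948   0.072 106.427 288.595]
brass [150.871 161.26    0.001 106.146 155.911]
31.05 [546.4668 221.227   81.7286] [ 0.0013  0.7139  0.7003 -0.0014] [-0.0355 -8.1339 -2.4215] [-1.7481 -0.2463 -0.0327] [ 0.1821  0.3021  1.6543 -0.004   1.186   0.2027]
brassrow 392 [(40, 61)]
brassrow 396 [(40, 61)]
brassrow 400 [(41, 61)]
brassrow 404 [(41, 61)]
brassrow 412 [(34, 69)]
brassrow 416 [(31, 71)]
brassrow 420 [(31, 71)]
```

The roller is level and laterally centred. I ease back.

Emit:
apply_moves(
  deltas=[
    {"dx":-0.001,"dy":0,"dz":0,"spin":0,"jaw":0.03},
    {"dx":-0.002,"dy":0,"dz":0,"spin":0,"jaw":0.03},
    {"dx":-0.003,"dy":0,"dz":0,"spin":0,"jaw":0.03},
    {"dx":-0.004,"dy":0,"dz":0,"spin":0,"jaw":0.03},
    {"dx":-0.005,"dy":0,"dz":0,"spin":0,"jaw":0.03},
    {"dx":-0.005,"dy":0,"dz":0,"spin":0,"jaw":0.03},
    {"dx":-0.005,"dy":0,"dz":0,"spin":0,"jaw":0.03},
  ],
)

```text
clock: 31.75
tool_pos: [546.3, 216.7, 81.7]
tool_rot: [0.001, 0.714, 0.7, -0.001]
force: [1.9, -7.7, -2.7]
grip_width: 35.9
finger_force: 57.9
```

```bash
python3 g.py
```

```text
body [203.896 263.72   -0.002 120.323 234.923]
steel [269.915 298.264  -0.018 106.218 284.076]
brass [146.05  156.801   0.04  106.222 151.471]
31.95 [546.3383 216.7318  81.7506] [ 0.001   0.7138  0.7003 -0.001 ] [ 1.8996 -7.2061 -2.4228] [-1.5168 -0.2156 -0.0828] [ 0.1739  0.2974  1.66   -0.0031  1.1847  0.1942]
brassrow 392 [(41, 61)]
brassrow 396 [(41, 61)]
brassrow 400 [(41, 61)]
brassrow 404 [(37, 65)]
brassrow 412 [(31, 71)]
brassrow 416 [(31, 71)]
brassrow 420 [(31, 70)]
```

Emit:
apply_moves(
  deltas=[
    {"dx":-0.001,"dy":0.0004,"dz":0,"spin":0,"jaw":0.03},
    {"dx":-0.002,"dy":0.0004,"dz":0,"spin":0,"jaw":0.03},
    {"dx":-0.003,"dy":0.0004,"dz":0,"spin":0,"jaw":0.03},
    {"dx":-0.003,"dy":0.0004,"dz":0,"spin":0,"jaw":0.03},
    {"dx":-0.003,"dy":0.0004,"dz":0,"spin":0,"jaw":0.03},
  ],
)

```text
clock: 32.45
tool_pos: [546.4, 214.0, 81.6]
tool_rot: [0.001, 0.714, 0.7, -0.001]
force: [-0.4, -5.7, -3.0]
grip_width: 35.8
finger_force: 57.9
```

```bash
python3 f.py
```

```text
[ 3.6000e-01 -6.1200e+00 -2.8000e+00 -1.2700e+00 -1.0000e-01 -3.0000e-02
  5.4641e+02  2.1401e+02  8.1650e+01] 32.75
```

The brass pin is about 4.5 mm inside the cup and the force is falling smoothly.

Emit:
apply_moves(
  deltas=[
    {"dx":-0.001,"dy":0,"dz":0,"spin":0,"jaw":0.03},
    {"dx":-0.002,"dy":0,"dz":0,"spin":0,"jaw":0.03},
    {"dx":-0.003,"dy":0,"dz":0,"spin":0,"jaw":0.03},
    {"dx":-0.003,"dy":0,"dz":0,"spin":0,"jaw":0.03},
  ],
)

```text
clock: 33.15
tool_pos: [546.3, 211.3, 81.7]
tool_rot: [0.0, 0.714, 0.7, -0.001]
force: [0.3, -4.6, -2.2]
grip_width: 35.8
finger_force: 57.8
```

```bash
python3 f.py
```

```text
[ 5.7000e-01 -5.1300e+00 -2.7600e+00 -1.1200e+00 -1.2000e-01 -2.0000e-02
  5.4636e+02  2.1132e+02  8.1680e+01] 33.45
```

Two mm more, in half-millimetre rows, until the cup bottom is felt.

Emit:
apply_moves(
  deltas=[
    {"dx":-0.0005,"dy":0,"dz":0,"spin":0,"jaw":0.03},
    {"dx":-0.001,"dy":0,"dz":0,"spin":0,"jaw":0.03},
    {"dx":-0.0015,"dy":0,"dz":0,"spin":0,"jaw":0.03},
    {"dx":-0.002,"dy":0,"dz":0,"spin":0,"jaw":0.03},
    {"dx":-0.002,"dy":0,"dz":0,"spin":0,"jaw":0.03},
    {"dx":-0.002,"dy":0,"dz":0,"spin":0,"jaw":0.03},
  ],
)

```text
clock: 34.05
tool_pos: [546.3, 210.1, 81.9]
tool_rot: [0.0, 0.714, 0.7, -0.0]
force: [0.9, -5.4, -3.0]
grip_width: 36.0
finger_force: 57.8
```

```bash
python3 f.py
```

```text
[ 8.0000e-02 -4.7200e+00 -3.4100e+00 -1.0600e+00 -9.0000e-02 -2.0000e-02
  5.4635e+02  2.1018e+02  8.1880e+01] 34.35
```

Emit:
apply_moves(
  deltas=[
    {"dx":-0.0005,"dy":0,"dz":0,"spin":0,"jaw":0.03},
    {"dx":-0.001,"dy":0,"dz":0,"spin":0,"jaw":0.03},
    {"dx":-0.001,"dy":0,"dz":0,"spin":0,"jaw":0.03},
    {"dx":-0.001,"dy":0,"dz":0,"spin":0,"jaw":0.03},
  ],
)

```text
clock: 34.75
tool_pos: [546.4, 209.5, 81.9]
tool_rot: [-0.0, 0.714, 0.7, 0.0]
force: [0.3, -2.9, -3.5]
grip_width: 36.0
finger_force: 57.8
```

```bash
python3 f.py
```

```text
[ 2.2000e-01 -2.6500e+00 -3.6400e+00 -5.8000e-01 -1.4000e-01 -5.0000e-02
  5.4634e+02  2.0951e+02  8.1910e+01] 35.05
```

The bottom is felt, with Fy falling fast. I balance it, then open and withdraw upward.

Emit:
apply_moves(
  deltas=[
    {"dx":-0.0006,"dy":0,"dz":0.0004,"spin":0,"jaw":0.03},
    {"dx":-0.0006,"dy":0,"dz":0.0007,"spin":0,"jaw":0.03},
    {"dx":-0.0006,"dy":0,"dz":0.0007,"spin":0,"jaw":0.03},
    {"dx":-0.0006,"dy":0,"dz":0.0007,"spin":0,"jaw":0.038},
    {"dx":-0.0006,"dy":0,"dz":0.0007,"spin":0,"jaw":0.045},
    {"dx":-0.0006,"dy":0,"dz":0.0007,"spin":0,"jaw":0.055},
    {"dx":-0.0006,"dy":0,"dz":0.0007,"spin":0,"jaw":0.065},
    {"dx":-0.0006,"dy":0,"dz":0.0007,"spin":0,"jaw":0.075},
    {"dx":-0.0006,"dy":0,"dz":0.0007,"spin":0,"jaw":0.08},
    {"dx":-0.0006,"dy":0,"dz":0.0007,"spin":0,"jaw":0.08},
  ],
)

```text
clock: 36.05
tool_pos: [546.4, 208.6, 81.2]
tool_rot: [0.0, 0.714, 0.7, 0.0]
force: [-0.0, 0.3, -0.8]
grip_width: 79.9
finger_force: 0.0
```

```bash
python3 g.py
```

```text
body [195.721 255.471  -0.001 120.156 226.812]
steel [262.096 290.047  -0.023 105.893 275.904]
brass [138.93  149.124   0.056 106.171 143.824]
36.25 [546.3609 208.633   81.1933] [0.     0.7138 0.7004 0.    ] [-0.3632 -0.1073 -0.6573] [-0.0176 -0.0351 -0.0238] [ 0.1583  0.2902  1.6702 -0.      1.1811  0.1773]
brassrow 392 [(41, 61)]
brassrow 396 [(34, 67)]
brassrow 400 [(31, 70)]
brassrow 404 [(30, 72)]
brassrow 412 [(31, 70)]
brassrow 416 [(32, 69)]
brassrow 420 [(33, 68)]
```

Emit:
apply_moves(
  deltas=[
    {"dx":0,"dy":0,"dz":-0.005,"spin":0,"jaw":0.08},
    {"dx":0,"dy":0,"dz":-0.015,"spin":0,"jaw":0.08},
    {"dx":0,"dy":0,"dz":-0.03,"spin":0,"jaw":0.08},
    {"dx":0,"dy":0,"dz":-0.05,"spin":0,"jaw":0.08},
    {"dx":0,"dy":0,"dz":-0.07,"spin":0,"jaw":0.08},
    {"dx":0,"dy":0,"dz":-0.09,"spin":0,"jaw":0.08},
    {"dx":0,"dy":0,"dz":-0.1,"spin":0,"jaw":0.08},
    {"dx":0,"dy":0,"dz":-0.1,"spin":0,"jaw":0.08},
    {"dx":0,"dy":0,"dz":-0.1,"spin":0,"jaw":0.08},
  ],
)

```text
clock: 37.15
tool_pos: [546.1, 208.6, 181.0]
tool_rot: [-0.0, 0.714, 0.7, -0.0]
force: [0.6, 0.3, -1.3]
grip_width: 80.3
finger_force: 0.0
```

```bash
python3 - <<'E'
from h import *
np.set_printoptions(precision=1,suppress=True,linewidth=150)
s=observe();c=calibration("wrist");d=np.median([grab_frame("wrist")[1] for _ in range(3)],0);print(s["tool_pos"],s["force"])
T=np.array(c["T"]);K=np.array(c["camera_matrix"])
P=[]
for v in range(100,400,2):
    for u in range(280,364,2):
        o,r=ray("wrist",u,v,c)
        if d[v,u]>0:P.append(o+r/(T[:3,2]@r)*d[v,u])
P=np.array(P)
for y in range(120,306,10):
    q=P[(abs(P[:,1]-y)<5)&(P[:,2]<125)&(P[:,2]>88)]
    if len(q): print(y,q[:,2].max(),q[q[:,2]>q[:,2].max()-2][:,0].mean(),q[:,0].min(),q[:,0].max())
E
```

```text
[546.1 208.6 181. ] [ 0.6  0.3 -1.3]
120 115.39188815085771 543.2565089660105 527.9056899872463 559.4662352091715
130 114.0955134746788 544.1558481066303 532.7404962053843 555.9265508019242
140 111.39013800799665 543.1503227614344 532.8467071515624 554.0045254129546
150 107.49252789795139 544.4067687734013 538.2610459167421 549.4451873236192
160 121.46884047427153 545.3825653667233 526.1722152463128 563.514904436326
170 121.61963921579462 544.8763590677981 526.332830406023 563.6013222646816
180 121.9185438920642 545.4972087370638 526.7300014074023 563.4793652032774
190 122.22286469047421 545.5690249003969 527.1702683631249 565.5372547737037
200 121.28025079974239 545.66838205111 527.5016211205638 565.4570820802176
210 121.34226276105844 545.7595533544984 527.9165223258698 565.3581159797732
220 121.7052076676786 546.3630405284588 528.217475049678 565.1980679493525
230 121.95318753431184 546.9710603754173 526.9523038125103 565.0610251543436
240 121.59865128443556 546.6739296056048 527.3106812112632 565.1560030449785
250 121.70166758083019 547.1467408093752 527.1440110372968 567.1319249635683
260 121.27189762462373 547.5704097205828 527.4430167654529 567.2644925982244
270 107.58941527885548 547.5602979997374 542.4537999075244 552.7899149151576
280 107.26492637013439 547.9725302352407 542.6664735345438 552.9217788843561
290 114.05809999566628 546.4120161596148 521.3556970096597 573.1918639385766
300 124.63845249770694 547.5462177104927 516.0937024047936 577.2994698149889
```

The roller rests level between the cups at the stand's centre, and the gripper is clear. I hand the job in.

```bash
python3 -c "
from plant import *
print(job_done())"
```

```text
the job is handed in; nothing more can be done
None
```

The roller is in the cleaning stand, level between the two cups with the brass pin felt to bottom in the brass cup, released and handed in at about 37 s; the hand-in gave no verdict. My first try at the brass cup caught its rim and took a second pass (I estimate about 18 N on the stand), and I made no final check on the jar and mug, though nothing was seen to touch them.

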